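# Pin the spare comb heads to their stand

### The job

Lock the three loose comb heads on their walnut stand: line up their holes, then take the steel pin from its rest and pass it down through all three heads into the off-centre bore hidden in the post beneath them, fully home so that the grip sits on the top head, and let go. Feel for the bore with light pressure: the pin must never press on the combs or the stand with more than 25 N, no comb may fall, and everything else on the desk stays where it is.

Things in the scene. Friction and masses are not known exactly. Their poses are not given: they have to be found in the camera images.
- stand_top (a point): top of the walnut stand, on its post's axis, 45 mm above the desk; z up. Under the combs a blind vertical bore 10.6 mm wide and 36 mm deep opens in the post's top (its mouth 0.5 mm below the rim, inside the middle 20 mm). The bore is NOT on the axis: its centre lies 2.5 to 4.5 mm off, in an unknown direction, hidden by the combs, and has to be felt for with the pin
- comb_low_hole (a point): lowest of three identical grey plastic comb heads lying flat and loose on one another on the post: 56 mm (its x) by 48 mm (its y) by 8 mm thick, teeth on both long sides, a plain vertical hole 11 mm wide through the middle. This point: centre of the hole, half-way up; z up. Starts 49 mm above the desk. Combs start up to 7 mm off centre and turned up to 0.12 rad from the stand
- comb_mid_hole (a point): middle comb head, as comb_low_hole; starts 57 mm above the desk
- comb_top_hole (a point): top comb head, as comb_low_hole; starts 65 mm above the desk
- pin_grip (a point): steel pin, 65 to 105 g: square grip 16 x 16 mm, 44 mm tall, on a round shank 9 mm thick and 52 mm long, tip bevelled to 7.6 mm over its last 1.5 mm. Starts upright in its rest, the grip's underside on the rest, 60 mm above the desk. This point: centre of the grip, 22 mm above its underside, 74 mm above the tip; z up along the pin, x and y square to the grip's faces
- pin_tip (a point): the lower end of the same pin's shank, on its axis
- rest: pin rest, fixed: walnut foot 64 mm across with a round post 36 mm across, 60 mm tall, with a 12 mm wide open hole down its axis. Origin: centre of the underside, on the desk
- steel_comb_mid (a point): bystander: steel wide-tooth comb 150 x 26 x 6 mm lying flat between the stand and the rest; its middle
- desheder_mid (a point): bystander: black plastic deshedding tool 50 x 142 x 22 mm, lying; its middle
- teal_brush_mid (a point): bystander: teal silicone brush 100 x 60 x 34 mm; its middle
- vial_mid (a point): bystander: capped frosted glass vial 28 mm wide, 70 mm tall, standing; its middle
- spray_mid (a point): bystander: amber bottle 52 mm wide, 150 mm tall, standing; its middle
- balm_mid (a point): bystander: balm jar 60 mm wide, 40 mm tall, standing; its middle
- stand: the whole stand, fixed to the desk: round foot 90 mm across and 8 mm thick, upright round post 42 mm across, flat top 45 mm above the desk. Origin: centre of the foot's underside. The three comb heads lie on the post; centred, they stand out past it all round
- comb_low: lowest comb head; origin: centre of its underside, 4 mm under its hole point
- comb_mid: middle comb head; likewise
- comb_top: top comb head; likewise
- pin: the pin; origin at its tip
Mind the look-alikes: they are no part of the job. What is shaped like the comb_top but yellow is not meant.

How it is judged:
By the outcome, as a careful person would: the job done as asked, in the order asked, and still so for the second after the job is handed in, with the robot touching nothing.
It also fails if it takes over 72 s, if anything falls off the work surface, if the arm or the gripper's body presses on something with over 40 N, if the wrist force passes 120 N, or if a joint passes its speed limit or range.

### The arm

A 6-joint arm with a two-finger parallel gripper is mounted at the origin on the work surface. World frame = base frame: x ahead of the robot, y to its left, z up, the work surface at z = 0. Lengths are in mm, angles in rad, forces in N, time in s.
With the tool pointing down it reaches from about 400 to 925 mm from the base axis. Payload 12.5 kg.
Tool frame: the origin (TCP) lies at the very end of the fingers, on their centre line; the grasp point (between the pads) lies 19 mm behind it; z points along the fingers, y is the direction in which the jaws open and shut (so a half turn about z gives the same grasp; the last joint's range is limited). The gripper opens to 95 mm and grips with 3 to 60 N. Pads are 20 mm wide; open, the fingers measure 119 mm over their backs; the gripper's body (75 mm by 180 mm) begins 59 mm behind the grasp point.
Start: joints at [1.181, 0.491, 1.559, -0, 1.092, -0.106], TCP at [174.986, 600.022, 214.661] pointing down, gripper open.
Joint ranges: [-3.1, 3.1], [-0.84, 2.19], [0.05, 2.79], [-1.13, 4.28], [0.06, 2.93], [-2.69, 2.69]. Speed limits (rad/s): [2.22, 2.22, 2.79, 3.14, 3.14, 3.14].

### API

Orientations are given as [roll, pitch, yaw] about the fixed x, y, z axes, in that order (R = Rz(yaw) Ry(pitch) Rx(roll)).
In Python, from cell import env, read_camera, get_calibration gives the robot as it stands.
- The arm moves only by the tool arm_command, never from a script. Its argument "targets" is a list of rows, each a list of 3 entries, a list of its own where there are three numbers: the turn, a rotation vector about the tool's x, y, z in rad, then the shift along the tool's x, y, z in m, then the closure in counts, from 0 (fully open) to 255 (shut). In form: [[[rx, ry, rz], [tx, ty, tz], fingers], ...]. A call has 1 to 8 rows; each row is the pose to reach, as a shift and turn from the pose commanded when the call began, along the tool's axes at that moment; what a row does not reach only later rows make up. A row lasts 1/10 s, in which the tool goes at most 50 mm and 8.59 degrees, less where a joint would pass 70% of its speed; a pose out of reach is approached as far as the arm can. A call with a gripper value outside its range is refused whole. The fingers move at their own pace and stop on an object; the grip force is fixed at half the most. Time passes only in rows, so rows that repeat a pose let the fingers close. It gives the time, the measured TCP pose, the force and the opening at its end, in the units of the state.
- env.state(): the state, without advancing time (a new reading comes with each control period).
- read_camera(name): name is "scene" or "top" or "wrist"; returns (picture, depth): 384x512x3 uint8, blue, green, red; 384x512 float32, mm along the optical axis (not along the pixel's ray), 0 where there is no reading.
- get_calibration(name): a dict with "vfov" (degrees; the focal length in pixels is half the picture's height over the tangent of half this angle, whatever the lens; pixels are square), "cx", "cy" (the principal point, pixels), "k1" (the pictures are not rectified: a ray, as slopes to the right and down, at radius r is drawn at 1 + k1 r^2 times it, then the intrinsics apply), "world_from_camera" (4x4, takes a point from camera to world coordinates). Camera axes: x right, y down, z forward; pixel columns grow to the right and rows downward; lengths in mm; the calibration is good to about 2 mm. A picture is of the moment at which its call begins: read the wrist's pose just before it. get_calibration takes no time and is no camera call; for the wrist camera it gives the pose at the moment of the call.
- env.job_done(): hands the job in, once; it reports no verdict.
The state is a dict: "t": time; "joints": joint angles; "qvel": joint speeds; "tau": joint torques, N m; "eef_pos": TCP position; "tcp_rot": TCP orientation; "ft_force": force on the tool from outside, world axes, zero at the start; "moment": the same for the moment, N m; "opening": opening from 0.0 (shut) to 1.0 (fully open).
Only numpy, scipy, OpenCV 4.12 (cv2) and the standard library are available. Lean on these libraries where they do the work, as an engineer would, in place of code of your own. Each camera call takes 0.05 s, during which the arm holds its last target.

## Working session

There is one attempt and no reset: what is moved stays moved. The work goes in short steps, Python scripts to look and compute and a tool call to move; the robot and the scene stay as the last step left them, time stands still between calls to the robot, and variables do not carry over. Pictures are saved under pics/ and viewed, and the job is handed in when it is done.

Besides the shell and the picture viewer there is one more tool, called after "Request:" as name(argument=value, ...) on one line, values as JSON. arm_command: Moves the arm, as the interface text tells. Its arguments: {"type":"object","properties":{"targets":{"type":"array"}},"required":["targets"]}

```bash
ls; mkdir -p pics
python3 - <<'E'
from cell import env, read_camera, get_calibration
import cv2, numpy as np
for n in ["scene","top","wrist"]:
    c=get_calibration(n); print(n,{k:(np.round(v,3).tolist()) for k,v in c.items()})
    p,d=read_camera(n); cv2.imwrite(f"pics/{n}0.png",p); np.save(f"pics/{n}0.npy",d)
print(env.state())
E
```

```text
pics
scene {'vfov': 53.386, 'cx': 257.643, 'cy': 193.329, 'k1': 0.012, 'world_from_camera': [[0.328, 0.593, -0.736, 1165.5], [0.945, -0.197, 0.262, -220.403], [0.01, -0.781, -0.625, 595.952], [0.0, 0.0, 0.0, 1.0]]}
top {'vfov': 46.33, 'cx': 254.429, 'cy': 184.223, 'k1': -0.147, 'world_from_camera': [[0.026, -0.99, 0.14, 417.794], [-1.0, -0.027, -0.0, -11.464], [0.004, -0.14, -0.99, 1260.354], [0.0, 0.0, 0.0, 1.0]]}
wrist {'vfov': 71.58, 'cx': 255.385, 'cy': 191.979, 'k1': 0.003, 'world_from_camera': [[0.281, 0.92, 0.272, 97.734], [0.96, -0.269, -0.08, 622.942], [-0.001, 0.284, -0.959, 384.474], [0.0, 0.0, 0.0, 1.0]]}
{'t': 0.15, 'joints': array([ 1.18141582e+00,  4.91401545e-01,  1.55930339e+00,  9.58235056e-07,
        1.09170706e+00, -1.05637841e-01]), 'qvel': array([-0.00085287, -0.00275241, -0.00017399,  0.00063264,  0.00150848,
        0.00080587]), 'tau': array([ 1.37415889e-03, -6.12894058e+01, -2.58279705e+01,  6.92745997e-02,
        4.72641969e-02, -7.19466811e-05]), 'eef_pos': array([174.9025893 , 599.84501325, 214.21022492]), 'tcp_rot': array([-3.14077797e+00, -8.72380998e-05,  2.85784951e+00]), 'ft_force': array([ 0.17926964, -0.19006902, -0.13694999]), 'moment': array([ 0.029222  , -0.01553755, -0.01678113]), 'opening': 1.0006841037131224}
```

View pics/scene0.png

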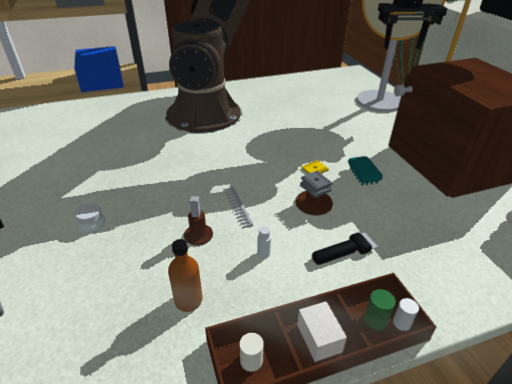

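View pics/top0.png

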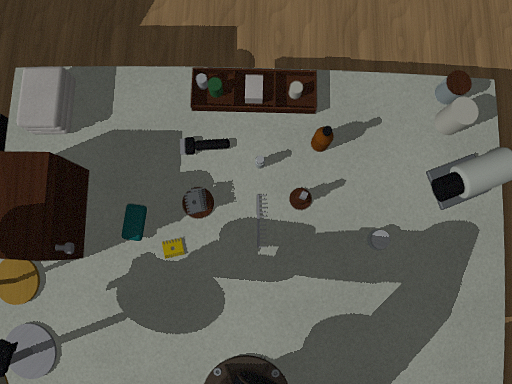

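View pics/wrist0.png

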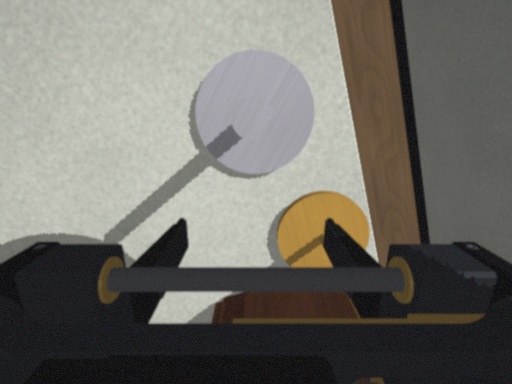

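Top view: the stand with the grey stack is at (197,202), the yellow decoy comb at (174,248), and the rest with the pin at (301,197). Scene view: grey stack (316,184), yellow comb behind it (315,167), pin (196,207). Other pin-like things: vial (260,161 top), spray (321,138 top).

```bash
cat > h.py <<'E'
import numpy as np, cv2
from cell import env, read_camera, get_calibration
from scipy.spatial.transform import Rotation as R
def ray(c,u,v):
    f=192/np.tan(np.radians(c['vfov'])/2)
    K=np.array([[f,0,c['cx']],[0,f,c['cy']],[0,0,1.]])
    p=cv2.undistortPoints(np.array([[[u,v]]],float),K,np.array([c['k1'],0,0,0,0.]))[0,0]
    T=np.array(c['world_from_camera']); return T[:3,3],T[:3,:3]@np.array([p[0],p[1],1])
def onz(c,u,v,z):
    o,d=ray(c,u,v); return o+d*(z-o[2])/d[2]
def proj(c,P):
    f=192/np.tan(np.radians(c['vfov'])/2)
    K=np.array([[f,0,c['cx']],[0,f,c['cy']],[0,0,1.]])
    T=np.linalg.inv(np.array(c['world_from_camera']))
    q,_=cv2.projectPoints(np.atleast_2d(P).astype(float),cv2.Rodrigues(T[:3,:3])[0],T[:3,3],K,np.array([c['k1'],0,0,0,0.]))
    return q[:,0]
def rot(): return R.from_euler('xyz',env.state()['tcp_rot'])
def shift(dw):  # world mm -> tool m
    return np.round(rot().inv().apply(dw)/1000,4)
def st():
    s=env.state(); print('t',round(s['t'],2),'p',s['eef_pos'].round(2),'r',s['tcp_rot'].round(4),'F',s['ft_force'].round(2),'M',s['moment'].round(3),'op',round(s['opening'],3),'q',s['joints'].round(2))
E
python3 - <<'E'
from h import *
c=get_calibration('top')
for n,u,v,z in [('stack',197,202,69),('pin',303,196,104),('restfoot',300,200,0),('yellow',174,248,8),('steel',260,220,6),('vial',260,161,70),('spray',327,131,150),('teal',134,222,34)]: print(n,onz(c,u,v,z).round(1))
im=cv2.imread('pics/top0.png'); cv2.imwrite('pics/crop0.png',cv2.resize(im[120:280,110:350],None,fx=3.3,fy=3.3,interpolation=cv2.INTER_CUBIC))
w=get_calibration('wrist'); T=np.array(w['world_from_camera']); s=env.state()
print('cam in tool', rot().inv().apply(T[:3,3]-s['eef_pos']).round(1)); print((rot().inv().as_matrix()@T[:3,:3]).round(3)); print(rot().as_matrix().round(3))
E
```

```text
stack [533.8 140.3  69. ]
pin [ 553.5 -138.8  104. ]
restfoot [ 554.1 -141.8    0. ]
yellow [409.3 207.2   8. ]
steel [494.3 -30.    6. ]
vial [649.5 -25.1  70. ]
spray [ 717.  -193.7  150. ]
teal [476.7 317.3  34. ]
cam in tool [  80.6    0.4 -170.3]
[[-0.001 -0.959 -0.284]
 [ 1.    -0.001  0.   ]
 [-0.    -0.284  0.959]]
[[-0.96   0.28  -0.   ]
 [ 0.28   0.96  -0.001]
 [ 0.    -0.001 -1.   ]]
```

View pics/crop0.png

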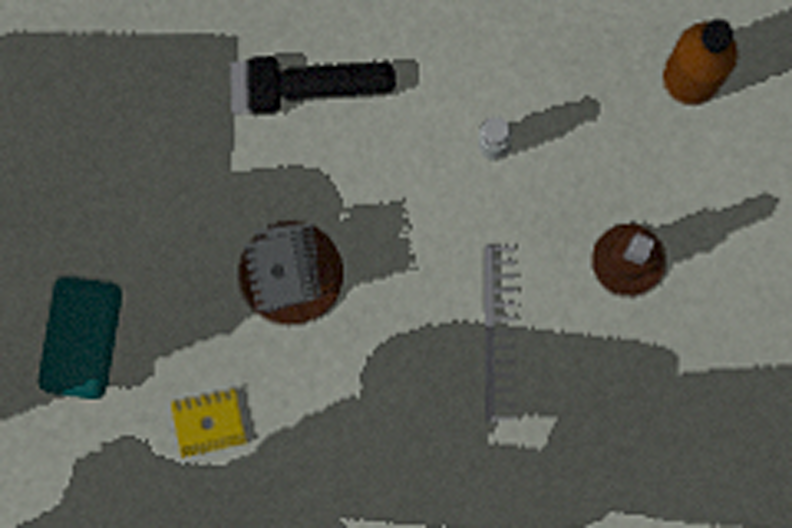

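Run:
```python
from h import *
for n in ['scene','top']:
    c=get_calibration(n); d=np.load(f'pics/{n}0.npy'); T=np.array(c['world_from_camera'])
    pts={'scene':[(450,70),(500,95),(480,140),(380,95)],'top':[(40,200),(85,180),(70,250),(20,280),(30,350),(8,355)]}[n]
    for u,v in pts:
        o,r=ray(c,u,v); print(n,u,v,(o+r*d[v,u]).round(0))
print(shift(np.array([525,140,175])-env.state()['eef_pos']))
```

```text
scene 450 70 [427. 555. 239.]
scene 500 95 [585. 555. 239.]
scene 480 140 [630. 493. 161.]
scene 380 95 [110. 608.  29.]
top 40 200 [510. 494. 240.]
top 85 180 [590. 467.  32.]
top 70 250 [396. 425. 206.]
top 20 280 [299. 650.  16.]
top 30 350 [103. 609.  19.]
top 8 355 [165. 507. 327.]
[-0.4648 -0.3434  0.0394]
```

Request:
arm_command(targets=[[[0,0,-0.1],[-0.039,-0.029,0.0],0],[[0,0,-0.2],[-0.078,-0.058,0],0],[[0,0,-0.28],[-0.117,-0.087,0],0],[[0,0,-0.28],[-0.156,-0.115,0],0],[[0,0,-0.28],[-0.195,-0.144,0],0],[[0,0,-0.28],[-0.234,-0.173,0],0],[[0,0,-0.28],[-0.273,-0.202,0],0],[[0,0,-0.28],[-0.312,-0.231,0],0]])

```text
t: 0.95
eef_pos: [410.6, 289.2, 214.6]
tcp_rot: [3.141, 0.0, 3.138]
ft_force: [0.6, 0.4, -0.1]
opening: 1.002
```

```bash
python3 -c "
from h import *
st(); print(shift(np.array([525,140,175])-env.state()['eef_pos']))"
```

```text
t 0.95 p [410.63 289.16 214.65] r [3.1415 0.     3.1379] F [ 0.63  0.44 -0.13] M [0.038 0.027 0.003] op 1.002 q [ 0.48  0.32  1.85  0.    0.97 -1.09]
[-0.1149 -0.1487  0.0396]
```

Request:
arm_command(targets=[[[0,0,0],[-0.03,-0.038,0.01],0],[[0,0,0],[-0.06,-0.076,0.02],0],[[0,0,0],[-0.09,-0.114,0.03],0],[[0,0,0],[-0.115,-0.149,0.04],0],[[0,0,0],[-0.115,-0.149,0.04],0],[[0,0,0],[-0.115,-0.149,0.04],0]])

```text
t: 1.55
eef_pos: [524.3, 140.7, 174.1]
tcp_rot: [3.142, -0.001, 3.136]
ft_force: [-0.1, 0.5, -0.3]
opening: 1.001
```

Run:
```python
from h import *
st(); c=get_calibration('wrist'); p,d=read_camera('wrist'); cv2.imwrite('pics/w1.png',p); np.save('pics/w1.npy',d)
import pickle; pickle.dump(c,open('pics/w1.pkl','wb'))
```

```text
t 1.55 p [524.29 140.7  174.12] r [ 3.1416e+00 -1.2000e-03  3.1357e+00] F [-0.07  0.49 -0.31] M [ 0.055 -0.06   0.019] op 1.001 q [ 0.14  0.42  1.81  0.    0.91 -1.42]
```

View pics/w1.png

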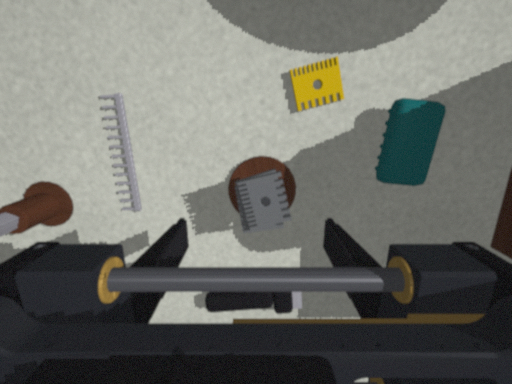

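```bash
cat > seg.py <<'E'
import pickle
from h import *
def load(n): return cv2.imread(f'pics/{n}.png'),np.load(f'pics/{n}.npy'),pickle.load(open(f'pics/{n}.pkl','rb'))
def snap(cam,n):
    c=get_calibration(cam); p,d=read_camera(cam); cv2.imwrite(f'pics/{n}.png',p); np.save(f'pics/{n}.npy',d); pickle.dump(c,open(f'pics/{n}.pkl','wb'))
    return p,d,c
E
python3 - <<'E'
from seg import *
p,d,c=load('w1')
print('hole',onz(c,265,201,69)); 
for v in (156,): print('foot top-left edges',onz(c,262,157,8),onz(c,229,187,8),onz(c,295,187,8))
cv2.imwrite('pics/c1.png',cv2.resize(p[140:250,190:340],None,fx=5,fy=5,interpolation=cv2.INTER_CUBIC))
E
```

```text
hole [535.70588928 151.61919551  69.        ]
foot top-left edges [497.18933253 149.80966283   8.        ] [536.35354696 106.58408898   8.        ] [536.9402973 193.0640671   8.       ]
```

View pics/c1.png

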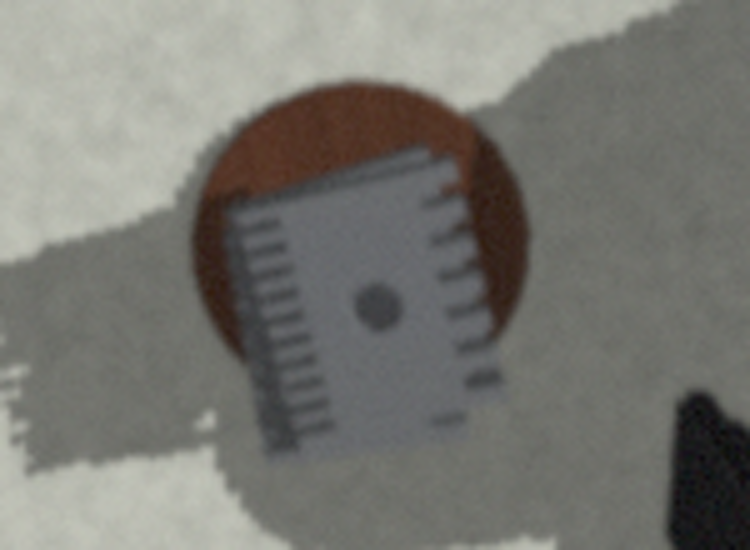

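Request:
arm_command(targets=[[[0,0,0],[-0.01,0.0,0.03],0],[[0,0,0],[-0.025,0.0,0.064],0],[[0,0,0],[-0.025,0.0,0.064],0],[[0,0,0],[-0.025,0.0,0.064],0]])

```text
t: 2.0
eef_pos: [548.5, 142.3, 111.1]
tcp_rot: [-3.142, -0.001, 3.139]
ft_force: [-0.3, -1.0, 0.3]
opening: 0.996
```

Run:
```python
from seg import *
st(); snap('wrist','w2'); snap('scene','s2')
```

```text
t 2.0 p [548.53 142.35 111.05] r [-3.1416e+00 -1.0000e-03  3.1392e+00] F [-0.25 -0.95  0.29] M [0.01  0.013 0.011] op 0.996 q [ 0.14  0.54  1.81  0.    0.8  -1.43]
```

View pics/w2.png

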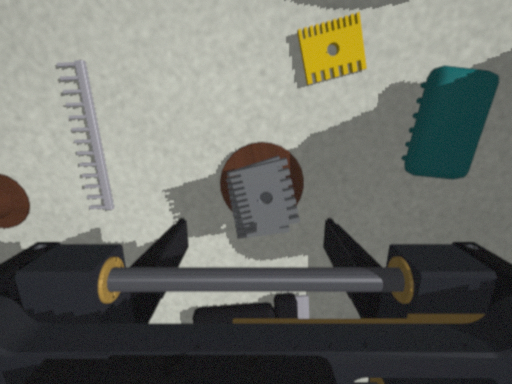

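Run:
```python
from seg import *
import pickle
p,d,c=load('w2')
cv2.imwrite('pics/c2.png',cv2.resize(p[130:250,200:320],None,fx=5,fy=5,interpolation=cv2.INTER_CUBIC))
p,d,c=load('s2')
cv2.imwrite('pics/c3.png',cv2.resize(p[150:225,280:360],None,fx=7,fy=7,interpolation=cv2.INTER_CUBIC))
p=cv2.imread('pics/top0.png');
cv2.imwrite('pics/c4.png',cv2.resize(p[175:230,170:230],None,fx=8,fy=8,interpolation=cv2.INTER_CUBIC))
```

```text
(no output)
```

View pics/c2.png

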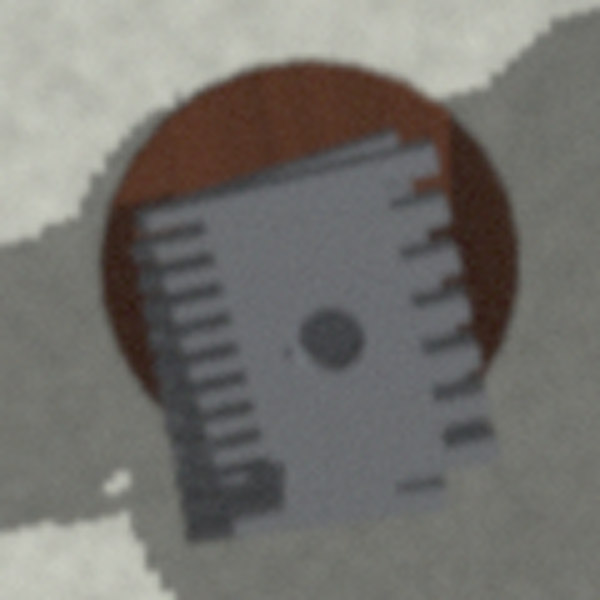

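View pics/c3.png

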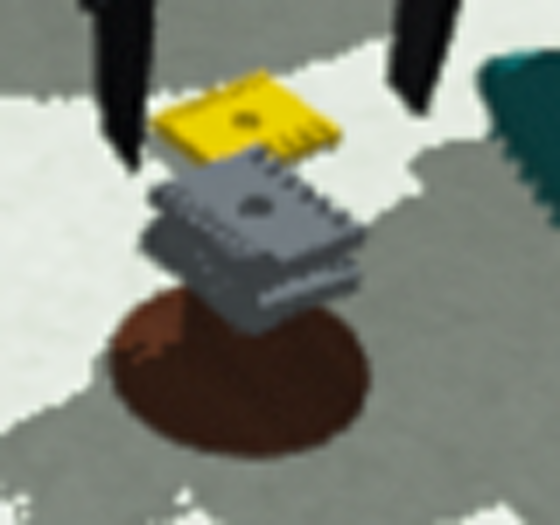

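View pics/c4.png

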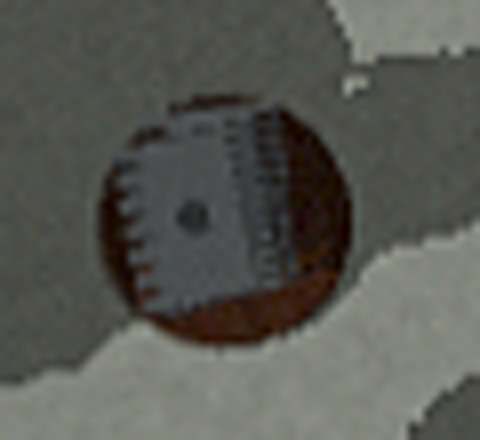

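Run:
```python
from seg import *
p,d,c=load('w2')
f=lambda x,y:(200+(x-2)/5,130+(y-2)/5)
print('hole w2',onz(c,*f(332,339),69).round(1))
L=onz(c,*f(102,260),8);Rr=onz(c,*f(518,262),8);T=onz(c,*f(308,61),8)
print('foot',L.round(1),Rr.round(1),T.round(1))
cs=[onz(c,*f(*q),69) for q in [(436,143),(495,462),(137,210),(188,540)]]
print('corners',[q.round(1) for q in cs])
v=cs[3]-cs[2];print('yawL',np.arctan2(v[1],v[0]));v=cs[1]-cs[0];print('yawR',np.arctan2(v[1],v[0]))
v=cs[0]-cs[2];print('yaw end',np.arctan2(-v[0],v[1]))
c=get_calibration('top')
print('top foot',onz(c,170+223/8,175+218/8,8).round(1),'hole',onz(c,170+191/8,175+214/8,69).round(1))
_,_,c=load('s2')
g=lambda x,y:(280+(x-3)/7,150+(y-3)/7)
print('scene foot',onz(c,*g(240,366),8).round(1),'hole',onz(c,*g(256,205),69).round(1))
p,d,c=load('w1')
```

```text
hole w2 [535.8 151.8  69. ]
foot [537.4 105.4   8. ] [538.2 193.5   8. ] [496.  148.9   8. ]
corners [array([502.8, 168.2,  69. ]), array([558.1, 180. ,  69. ]), array([513.6, 119.9,  69. ]), array([572.6, 126.8,  69. ])]
yawL 0.11758159984725916
yawR 0.21087039272390717
yaw end 0.21985396204036456
top foot [539.1 145.6   8. ] hole [534.2 148.8  69. ]
scene foot [547.  143.5   8. ] hole [537.2 147.1  69. ]
```

Request:
arm_command(targets=[[[0,0,0.14],[0.003,0.002,0],0],[[0,0,0.28],[0.0125,0.0077,0],0],[[0,0,0.42],[0.0125,0.0077,0],0],[[0,0,0.56],[0.0125,0.0077,0],0],[[0,0,0.7],[0.0125,0.0077,0],0],[[0,0,0.84],[0.0125,0.0077,0],0],[[0,0,0.98],[0.0125,0.0077,0],0],[[0,0,1.12],[0.0125,0.0077,0],0]])

```text
t: 2.9
eef_pos: [536.8, 149.5, 112.5]
tcp_rot: [3.139, 0.001, 2.012]
ft_force: [0.5, 1.3, -0.3]
opening: 0.996
```

Request:
arm_command(targets=[[[0,0,0.14],[0,0,0],0],[[0,0,0.26],[0,0,0],0],[[0,0,0.26],[0,0,0],0],[[0,0,0.26],[0,0,0],0]])

```text
t: 3.3
eef_pos: [536.8, 149.4, 111.8]
tcp_rot: [3.14, -0.0, 1.762]
ft_force: [0.3, -0.2, 1.6]
opening: 1.003
```

Run:
```python
from seg import *
st(); p,d,c=snap('wrist','w3')
cv2.imwrite('pics/c5.png',cv2.resize(p[110:260,175:335],None,fx=5,fy=4,interpolation=cv2.INTER_CUBIC))
```

```text
t 3.3 p [536.82 149.37 111.83] r [ 3.1399 -0.      1.7617] F [ 0.33 -0.15  1.63] M [-0.123 -0.005 -0.037] op 1.003 q [ 0.15  0.52  1.83  0.    0.78 -0.04]
```

View pics/c5.png

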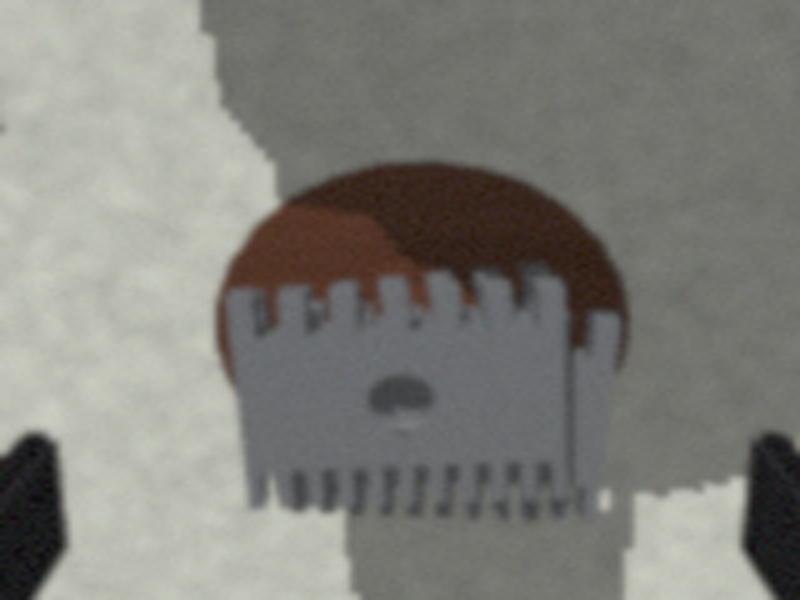

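View pics/w3.png

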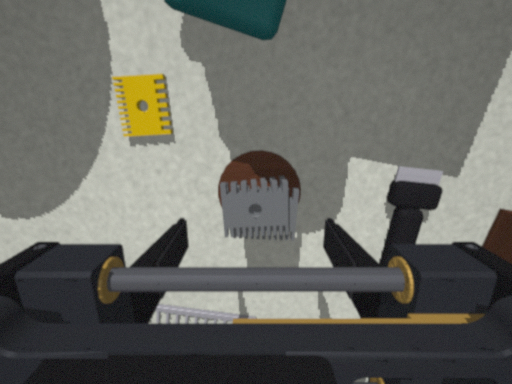

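Run:
```python
from seg import *
p,d,c=load('w3')
f=lambda x,y:(175+(x-2)/5,110+(y-1.5)/4)
print('hole',onz(c,*f(401,397),69).round(1))
print('foot L,R,T',*[onz(c,*f(*q),8).round(1) for q in [(218,320),(629,320),(425,161)]])
cs=[onz(c,*f(*q),69) for q in [(226,288),(255,508),(566,276),(585,515)]]
print([q.round(1) for q in cs])
for a,b in [(0,2),(1,3)]:
    v=cs[b]-cs[a];print(np.arctan2(v[1],v[0]))
a=env.state(); r=rot().as_matrix(); print('tool axes',r[:,0].round(3),r[:,1].round(3))
```

```text
hole [535.9 152.   69. ]
foot L,R,T [497.5 144.2   8. ] [583.9 160.8   8. ] [532.8 194.2   8. ]
[array([503., 170.,  69.]), array([515.6, 121.8,  69. ]), array([557.6, 183.1,  69. ]), array([572.9, 131. ,  69. ])]
0.23493081822599657
0.15992860813600662
tool axes [-0.189  0.982  0.   ] [0.982 0.189 0.001]
```

Request:
arm_command(targets=[[[0,0,0],[-0.0005,0.0043,0.02],0],[[0,0,0],[-0.0005,0.0043,0.045],0],[[0,0,0],[-0.0005,0.0043,0.065],0],[[0,0,0],[-0.0005,0.0043,0.0715],0],[[0,0,0],[-0.0005,0.0043,0.0715],0],[[0,0,0],[-0.0005,0.0043,0.0715],0]])

```text
t: 3.95
eef_pos: [541.5, 149.5, 40.0]
tcp_rot: [3.141, -0.0, 1.759]
ft_force: [-0.9, 0.1, -0.9]
opening: 1.002
```

Request:
arm_command(targets=[[[0,0,0],[0,0,0],70],[[0,0,0],[0,0,0],90],[[0,0,0],[0,0,0],100],[[0,0,0],[0,0,0],110]])

```text
t: 4.35
eef_pos: [541.2, 149.5, 39.4]
tcp_rot: [3.141, -0.0, 1.758]
ft_force: [0.4, -0.4, -0.5]
opening: 0.718
```

Run:
```python
from seg import *
st()
```

```text
t 4.35 p [541.2  149.45  39.41] r [ 3.1411e+00 -1.0000e-04  1.7579e+00] F [ 0.37 -0.4  -0.47] M [-0.107  0.002  0.044] op 0.718 q [ 0.15  0.64  1.87  0.    0.63 -0.04]
```

Request:
arm_command(targets=[[[0,0,0],[0,0,0],115],[[0,0,0],[0,0,0],115],[[0,0,0],[0,0,0],115],[[0,0,0],[0,0,0],115],[[0,0,0],[0,0,0],120],[[0,0,0],[0,0,0],130]])

```text
t: 4.95
eef_pos: [540.8, 149.5, 39.3]
tcp_rot: [-3.141, -0.0, 1.758]
ft_force: [-3.5, -0.5, 6.5]
opening: 0.594
```

Run:
```python
from seg import *
st(); snap('wrist','w4')
```

```text
t 4.95 p [540.83 149.46  39.27] r [-3.1411e+00 -2.0000e-04  1.7578e+00] F [-3.53 -0.5   6.46] M [-0.068  0.741 -0.011] op 0.594 q [ 0.15  0.64  1.87  0.    0.63 -0.04]
```

View pics/w4.png

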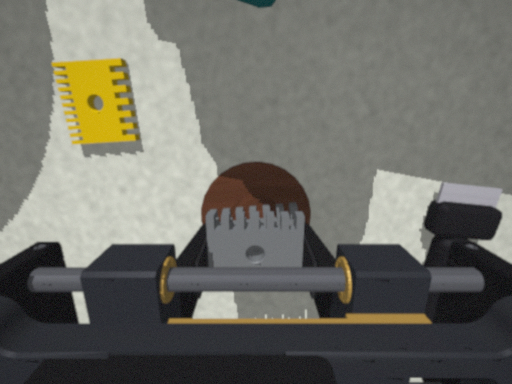

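Request:
arm_command(targets=[[[0,0,0],[0,0,0],60],[[0,0,0],[0,0,0],0],[[0,0,0],[0,0,0],0],[[0,0,0],[0,0,0],0],[[0,0,-0.14],[0,0,0],0],[[0,0,-0.28],[0,0,0],0],[[0,0,-0.42],[0,0,0],0],[[0,0,-0.56],[0,0,0],0]])

```text
t: 5.8
eef_pos: [541.2, 149.4, 39.1]
tcp_rot: [3.141, -0.0, 2.324]
ft_force: [0.1, 0.6, 1.0]
opening: 0.998
```

Request:
arm_command(targets=[[[0,0,-0.14],[0,0,0],0],[[0,0,-0.28],[0,0,0],0],[[0,0,-0.42],[0,0,0],0],[[0,0,-0.56],[0,0,0],0],[[0,0,-0.7],[0,0,0],0],[[0,0,-0.84],[0,0,0],0],[[0,0,-0.98],[0,0,0],0],[[0,0,-1.011],[0,0,0],0]])

```text
t: 6.6
eef_pos: [541.2, 149.4, 39.1]
tcp_rot: [3.142, 0.0, -2.949]
ft_force: [0.5, -0.3, 0.6]
opening: 1.0
```

Request:
arm_command(targets=[[[0,0,0],[0,0,0],0],[[0,0,0],[0,0,0],0]])

```text
t: 6.8
eef_pos: [541.1, 149.4, 39.1]
tcp_rot: [3.142, 0.0, -2.956]
ft_force: [-0.1, 0.3, 0.2]
opening: 1.005
```

Run:
```python
from seg import *
st(); snap('wrist','w5')
```

```text
t 6.8 p [541.15 149.44  39.09] r [ 3.1415e+00  1.0000e-04 -2.9557e+00] F [-0.07  0.25  0.18] M [ 0.025  0.018 -0.002] op 1.005 q [ 0.15  0.64  1.87  0.    0.63 -1.61]
```

View pics/w5.png

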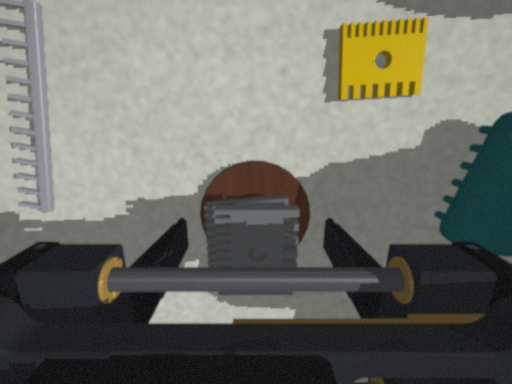

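Run:
```python
from seg import *
p,d,c=load('w5')
cv2.imwrite('pics/c6.png',cv2.resize(p[150:300,180:330],None,fx=4,fy=4,interpolation=cv2.INTER_CUBIC))
```

```text
(no output)
```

View pics/c6.png

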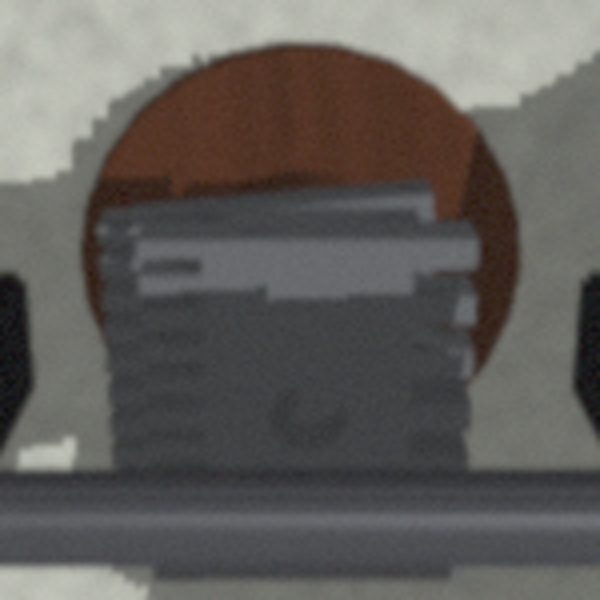

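Request:
arm_command(targets=[[[0,0,0],[0,0,0],80],[[0,0,0],[0,0,0],110],[[0,0,0],[0,0,0],125],[[0,0,0],[0,0,0],130],[[0,0,0],[0,0,0],135],[[0,0,0],[0,0,0],135],[[0,0,0],[0,0,0],135],[[0,0,0],[0,0,0],140]])

```text
t: 7.65
eef_pos: [541.1, 149.4, 39.1]
tcp_rot: [3.142, -0.0, -2.954]
ft_force: [0.8, -1.4, -0.4]
opening: 0.51
```

Run:
```python
from seg import *
st(); p,d,c=snap('wrist','w6')
cv2.imwrite('pics/c7.png',cv2.resize(p[150:300,180:330],None,fx=4,fy=4,interpolation=cv2.INTER_CUBIC))
p,d,c=snap('scene','s6')
cv2.imwrite('pics/c8.png',cv2.resize(p[130:230,270:370],None,fx=6,fy=6,interpolation=cv2.INTER_CUBIC))
```

```text
t 7.65 p [541.09 149.42  39.13] r [ 3.1415 -0.     -2.9544] F [ 0.8  -1.36 -0.45] M [-0.005 -0.    -0.051] op 0.51 q [ 0.15  0.64  1.87  0.    0.63 -1.61]
```

View pics/c7.png

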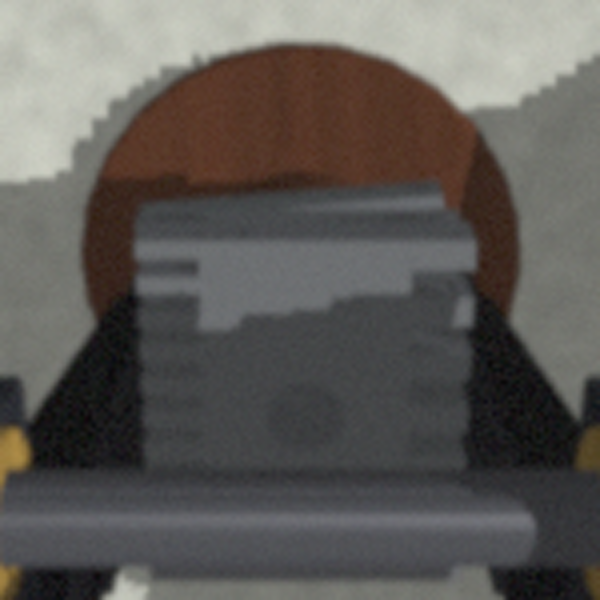

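View pics/c8.png

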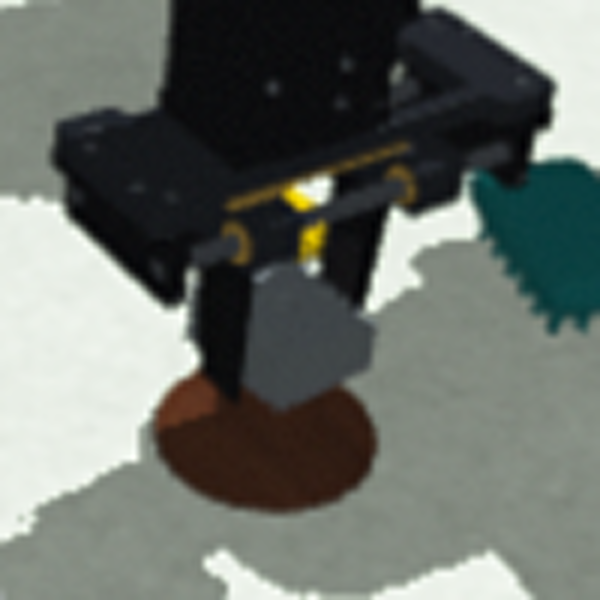

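Request:
arm_command(targets=[[[0,0,0],[0,0,0],60],[[0,0,0],[0,0,0],0],[[0,0,0],[0,0,0],0],[[0,0,0],[0,0,0],0],[[0,0,0],[0,0,-0.03],0],[[0,0,0],[-0.03,0,-0.07],0],[[0,0,0],[-0.05,0,-0.09],0],[[0,0,0],[-0.05,0,-0.09],0]])

```text
t: 8.55
eef_pos: [593.3, 159.2, 132.1]
tcp_rot: [-3.141, 0.007, -2.954]
ft_force: [-0.3, 0.2, -1.5]
opening: 0.994
```

Request:
arm_command(targets=[[[0,0,0],[0,0,0],0]])

```text
t: 8.65
eef_pos: [589.6, 158.7, 128.7]
tcp_rot: [3.141, -0.001, -2.954]
ft_force: [1.5, -0.5, 0.3]
opening: 1.001
```

Run:
```python
from seg import *
st(); p,d,c=snap('wrist','w7')
cv2.imwrite('pics/c9.png',cv2.resize(p[70:230,170:340],None,fx=4,fy=4,interpolation=cv2.INTER_CUBIC))
p,d,c=snap('scene','s7')
cv2.imwrite('pics/c10.png',cv2.resize(p[150:225,280:360],None,fx=7,fy=7,interpolation=cv2.INTER_CUBIC))
```

```text
t 8.65 p [589.64 158.66 128.67] r [ 3.1415e+00 -6.0000e-04 -2.9544e+00] F [ 1.5  -0.46  0.29] M [0.009 0.079 0.019] op 1.001 q [ 0.15  0.57  1.68  0.    0.89 -1.6 ]
```

View pics/c9.png

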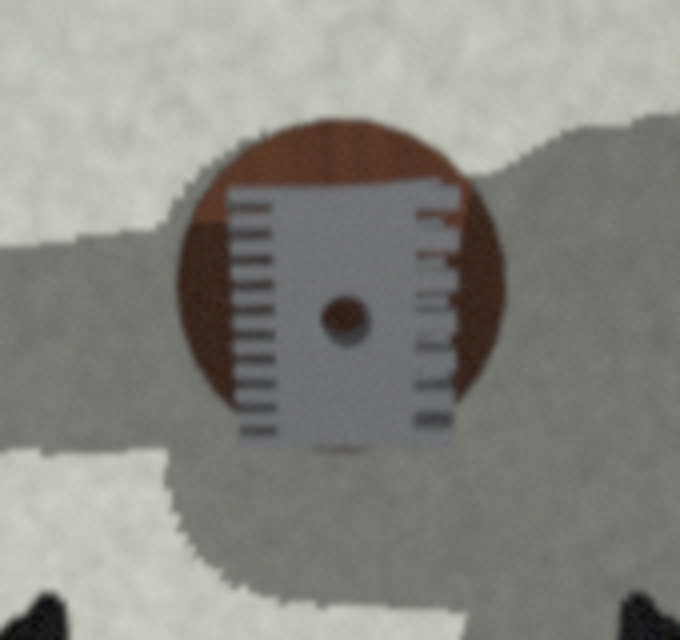

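View pics/c10.png

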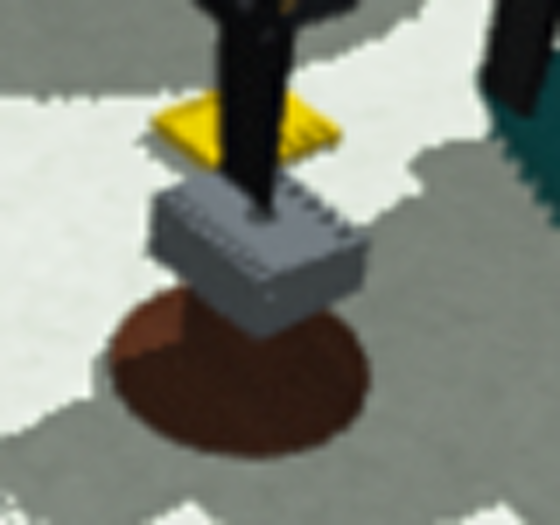

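Request:
arm_command(targets=[[[0,0,0],[-0.03,0,0.02],0],[[0,0,0],[-0.031,0,0.05],0],[[0,0,0],[-0.031,0,0.075],0],[[0,0,0],[-0.031,0,0.075],0],[[0,0,0],[-0.031,0,0.075],0]])

```text
t: 9.25
eef_pos: [620.0, 164.4, 53.7]
tcp_rot: [3.141, -0.002, -2.954]
ft_force: [-0.2, 0.2, 0.4]
opening: 0.999
```

Run:
```python
from seg import *
st(); p,d,c=snap('wrist','w8')
cv2.imwrite('pics/w8v.png',p)
q=proj(c,[[541.1,149.5,69]])[0]; print(q)
u,v=q.round().astype(int)
cr=p[v-25:v+25,u-25:u+25].astype(float)
cv2.imwrite('pics/c11.png',np.clip(cv2.resize(cr*2,None,fx=11,fy=11,interpolation=cv2.INTER_CUBIC),0,255))
print(d[v-16:v+17:2,u-16:u+17:2].round(0).astype(int))
```

```text
t 9.25 p [620.05 164.41  53.74] r [ 3.1415e+00 -1.9000e-03 -2.9544e+00] F [-0.21  0.22  0.4 ] M [0.019 0.01  0.003] op 0.999 q [ 0.16  0.7   1.65  0.    0.79 -1.6 ]
[254.48289183 112.92368838]
[[147 146 146 147 147 146 145 147 145 146 147 147 146 147 146 146 146]
 [148 147 148 147 147 147 147 146 146 146 147 146 147 146 147 146 147]
 [147 147 147 147 148 147 147 147 147 146 146 147   0 147 147 147 147]
 [147 146 146 148 146 147 148 155 155 154 155 155 147 148 147 145 147]
 [148 147 148 149 148 148 160 171 171 171 180 159 156 148 147 148 147]
 [147 148 147 147 148 163 171 172 172 202 206 206 159 156 148 147 146]
 [148 148 149 146 150 171 172 172 176 206 207 206 205 155 149 148 150]
 [147 149 149 149 149 173   0 171 206 206 207 207 207 156 148 149 148]
 [149 148 149 148 150 172 173 172 208 207 207 207 206 162 150 149 150]
 [150 149 149 149 151 172 173 173 187 208 208 207 208 156 148 149 149]
 [150 149 149 150 148 170 173 173 174 207 208 208 208 155 150 149 149]
 [150 151 149 149 149 150 174 175 173 174 200 210 160 149 149 150 150]
 [150 150 150 150 150 149 151 149 173 175 171 151 150 149 151 150 149]
 [150 150 150 150 150 150 150 149 149 151 151 151 150 151 149 150 149]
 [151 150 150 151 150 151 149 151 151 150 150 150 150 150 150 150 151]
 [151 151 152 151 151 150 152 150 151 150 151 150 151 150 152 151 151]
 [151 151 151 151 150 152 151 152 152 152 152 152 151 150 151 151 150]][ WARN:0@2.006] global loadsave.cpp:1063 imwrite_ Unsupported depth image for selected encoder is fallbacked to CV_8U.
```

View pics/c11.png

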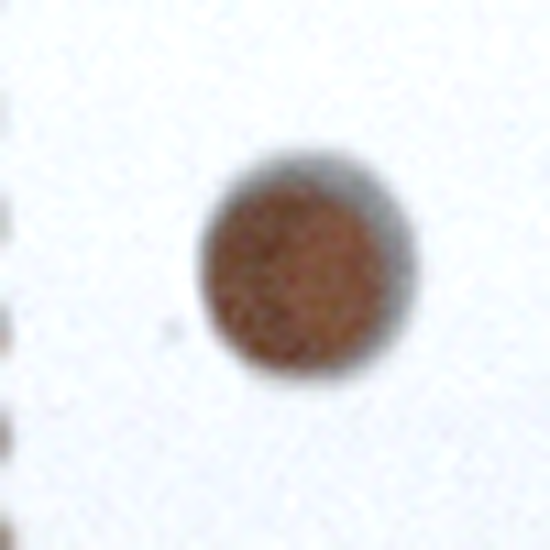

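Run:
```python
from seg import *
from scipy.optimize import least_squares
p,d,c=load('w8')
v0,u0=113,254
sub=d[v0-20:v0+21,u0-20:u0+21]
print(sub[10:34,6:30].round(0).astype(int))
deep=((sub>183)).astype(np.uint8); post=((sub>166)&(sub<180))
hole=(sub>153)
# boundary points: midpoints between adjacent post/deep pixels
B=[]
for dv,du in [(0,1),(1,0),(0,-1),(-1,0)]:
    for v in range(2,39):
        for u in range(2,39):
            if post[v,u] and deep[v+dv,u+du]: B.append((u0-20+u+du/2,v0-20+v+dv/2))
P=np.array([onz(c,*b,44.5)[:2] for b in B])
r=least_squares(lambda x:np.hypot(*(P-x).T)-5.3,P.mean(0)+[0,3]);print('bore',r.x,np.abs(r.fun).mean(),len(P))
r=least_squares(lambda x:np.hypot(*(P-x).T)-5.3,P.mean(0)+[0,3],loss='soft_l1',f_scale=.3);print('bore',r.x)
# hole top edge
p2=p.astype(float)
h,_=cv2.findContours(((sub>151.5)|(sub==0)).astype(np.uint8),cv2.RETR_EXTERNAL,cv2.CHAIN_APPROX_NONE)
k=max(h,key=cv2.contourArea); e=cv2.fitEllipse(k); print('ell',e, onz(c,e[0][0]+u0-20,e[0][1]+v0-20,69).round(2))
# colour-based hole outline (x11 crop; 88..)
g=cv2.cvtColor(p,cv2.COLOR_BGR2HSV)[v0-20:v0+21,u0-20:u0+21]
br=((p[...,2].astype(int)-p[...,0])[v0-20:v0+21,u0-20:u0+21]>15).astype(np.uint8)
h,_=cv2.findContours(br,cv2.RETR_EXTERNAL,cv2.CHAIN_APPROX_NONE);k=max(h,key=cv2.contourArea);e=cv2.fitEllipse(k);print('brown',e,onz(c,e[0][0]+u0-20,e[0][1]+v0-20,53).round(2))
```

```text
[[146 148 146 148 148 147 146 148 147 148 148 150 155 155 155 155 154 155
  155 155 155 150 147 147]
 [148 148 148 146 147 147 147 148 147 148 153 155 158 171 171 172 171 170
  160 156 156 154 152 147]
 [147 148 148 146 149 147 148 147 148 153 160 171 171 170 171 171 171 173
  180 196 159 155 156 152]
 [148 147 148 147 148 147 147 148 150 163 172 171 171 172 173 171 172 193
  207 206 206 162 155 156]
 [148 148 147 148 147 148 148 147 163 172 171 171 172 172 172 173 202 206
  206 206 206 206 159 156]
 [148 148 148 149 148 148 149 151 170 171 171 172 171 172 173 194 207 207
  206 206 207 207 207 156]
 [148 149 149 148 146 148 150 156 171 172 172 170 172 172 176 206 206 207
  207 206 206 207 205 206]
 [148 146 149 148 148 148 149 165 171 172 171 172 171 171 195 206 207 206
  206 207 207 206 208 206]
 [149 148 149 149 149 150 149 170 173 171   0 171 171 173 206 207 206 207
  207 208 207 207 207 207]
 [149 147 148 149 149 149 149 173 172 173 172 170 172 173 207 206 206 208
  207 206 207 205 208 207]
 [148 149 149 148 148 149 150 172 172 172 173 172 172 173 208 208 207 207
  207 207 207 20
[... 975 characters left out ...]
50 149 150 151 151
  151 150 151 151 150 150]
 [151 152 149 150 151 152 150 151 150   0 150 151 151 149 150 151 150 151
  150 150 151 151 151 150]
 [150 150 150 152 151 149 150 150 151 150 149 150 151 151 151 151 150 150
  150 151 150 150 150 151]
 [152 150 151 151 152 151 151 150 150 151 150 151 151 151 150 150 151 150
  151 151 151 151 151 151]]
bore [539.75972044 154.02115491] 0.1886512503379977 26
bore [539.7843978  154.01420913]
ell ((22.007190704345703, 18.71430015563965), (18.38116455078125, 19.146841049194336), 2.227221727371216) [540.31 150.22  69.  ]
brown ((21.524194717407227, 19.786113739013672), (14.938508987426758, 15.289498329162598), 163.18548583984375) [540.88 150.06  53.  ]
```

Request:
arm_command(targets=[[[0,0,0],[0,0,-0.03],0],[[0,0,0],[0.005,0.002,-0.062],0],[[0,0,0],[0.045,0.0039,-0.062],0],[[0,0,0],[0.08,0.0039,-0.06],0],[[0,0,0],[0.0803,0.0039,-0.03],0],[[0,0,0],[0.0803,0.0039,0.0],0],[[0,0,0],[0.0803,0.0039,0.0055],0],[[0,0,0],[0.0803,0.0039,0.0055],0]])

```text
t: 10.1
eef_pos: [541.2, 153.4, 49.2]
tcp_rot: [3.142, -0.0, -2.954]
ft_force: [0.1, -0.2, 0.2]
opening: 1.0
```

Request:
arm_command(targets=[[[0,0,0],[0,0,0],40],[[0,0,0],[0,0,0],60]])

```text
t: 10.3
eef_pos: [541.8, 153.5, 50.0]
tcp_rot: [3.142, 0.002, -2.954]
ft_force: [-0.1, 0.5, 0.8]
opening: 0.886
```

Run:
```python
from seg import *
st(); print(rot().inv().apply(np.array([540.4,153.3,47.5])-env.state()['eef_pos']))
```

```text
t 10.3 p [541.81 153.54  50.02] r [ 3.1416e+00  2.2000e-03 -2.9544e+00] F [-0.06  0.54  0.81] M [ 0.056  0.036 -0.014] op 0.886 q [ 0.16  0.62  1.86  0.    0.65 -1.6 ]
[1.43719089 0.02521532 2.52166258]
```

Request:
arm_command(targets=[[[0,0,0],[0.001,0,0.002],90],[[0,0,0],[0.001,0,0.002],110],[[0,0,0],[0.001,0,0.002],125],[[0,0,0],[0.001,0,0.002],130],[[0,0,0],[0.001,0,0.002],135],[[0,0,0],[0.001,0,0.002],140],[[0,0,0],[0.001,0,0.002],140]])

```text
t: 11.0
eef_pos: [540.2, 153.2, 46.7]
tcp_rot: [3.142, 0.0, -2.954]
ft_force: [-0.1, -1.9, 1.2]
opening: 0.502
```

Run:
```python
from seg import *
st(); print(rot().inv().apply(np.array([540.4,153.3,47.5])-env.state()['eef_pos']))
```

```text
t 11.0 p [540.15 153.16  46.71] r [ 3.1416e+00  1.0000e-04 -2.9544e+00] F [-0.07 -1.92  1.2 ] M [-0.211  0.014 -0.034] op 0.502 q [ 0.16  0.63  1.87  0.    0.65 -1.6 ]
[-0.26768964  0.09422163 -0.78887365]
```

Request:
arm_command(targets=[[[0,0,0],[0,0,0],60],[[0,0,0],[0,0,0],0],[[0,0,0],[0,0,0],0],[[0,0,0],[0,0,0],0],[[0,0,0],[0,0,-0.045],0],[[0,0,0],[-0.04,0,-0.065],0],[[0,0,0],[-0.08,0,-0.03],0],[[0,0,0],[-0.08,0,-0.005],0]])

```text
t: 11.8
eef_pos: [622.7, 168.7, 51.9]
tcp_rot: [-3.142, 0.006, -2.955]
ft_force: [-1.0, -0.2, -0.6]
opening: 0.998
```

Request:
arm_command(targets=[[[0,0,0],[0,0,0],0],[[0,0,0],[0,0,0],0]])

```text
t: 12.0
eef_pos: [618.1, 168.0, 51.6]
tcp_rot: [3.141, -0.002, -2.954]
ft_force: [0.1, 0.3, 0.1]
opening: 0.998
```

Run:
```python
from seg import *
from scipy.optimize import least_squares
st(); p,d,c=snap('wrist','w9')
u0,v0=proj(c,[[540.0,154,69]])[0].round().astype(int)
sub=d[v0-20:v0+21,u0-20:u0+21]
print(sub[8:34,6:36].round(0).astype(int))
cv2.imwrite('pics/c12.png',np.clip(cv2.resize(p[v0-40:v0+40,u0-40:u0+40].astype(float)*1.7,None,fx=8,fy=8,interpolation=cv2.INTER_CUBIC),0,255).astype(np.uint8))
h,_=cv2.findContours(((sub>152)|(sub==0)).astype(np.uint8),cv2.RETR_EXTERNAL,cv2.CHAIN_APPROX_NONE)
k=max(h,key=cv2.contourArea); e=cv2.fitEllipse(k); print('ell',e, onz(c,e[0][0]+u0-20,e[0][1]+v0-20,69).round(2))
```

```text
t 12.0 p [618.07 168.04  51.61] r [ 3.1415e+00 -1.6000e-03 -2.9543e+00] F [0.14 0.3  0.15] M [ 0.019 -0.048 -0.023] op 0.998 q [ 0.16  0.7   1.66  0.    0.78 -1.6 ]
[[145 144 146 146 145 144 144 145 146 146 146 145 144 145 144 147 146 145
  145 145 145 144 145 145 146 145 146 146 145 145]
 [146 145 145 146 145 145 145 144 145 145 145 147 146 144 146 145 145 144
  147 146 145 146 145 145 146 145 146 145 146 146]
 [145 145 145 145 144 145 146 144   0 145 147 145 146 146 145 145 146 146
  146 145 146 146 145 145 145 145 145 145 146 145]
 [146 146 145 146 146 146 145 146 146 144 146 148 151 154 152 149 146 146
  147 145 146 147 144 144 145 146 145 145 145 146]
 [147 146 145 146 145 145 145 146 146 152 154 154 156 157 157 155 155 154
  148 145 146 147 146 146 147 145 145 145 146 146]
 [145 146 145 145 146 147 146 147 154 157 204 204 203 205 203 205 204 201
  153 153 145 146 146 145 145 147 145 146 146 145]
 [145 146 146 146 147 146 148 154 188 204 203 204 205 205 204 205 205 204
  204 158 154 148 145 146 146 146 146 147 145 145]
 [145 146 147 146 146 147 154 186 205 204 204 206 203 204 20
[... 1745 characters left out ...]
72 173 173 172 170
  164 153 148 149 149 148 148 148 149 148 149 149]
 [148 148 149 148 149 148 148 149 149 151 156 164 166 168 169 166 164 152
  149 147 148 149 148 149 148 148 149 149 147 149]
 [149 149 149 148 149 149 147 149 149 149 148 149 150 152 151 149 150 149
  150 148 148 148 149 149 147 148 148 149 148 149]
 [148 150 148 148 149 148 149 148 149 148 148 147 149 148 150 149 148 148
  149 150 148 148 149 148 149 148 148 149 150 149]
 [149 150 151 149 148 148 149 149 148 149 150 149 149 149 150 149 149 149
  149 149 148 149 149 149 149 148 149 149 148 148]]
ell ((19.254520416259766, 20.932588577270508), (18.46327781677246, 19.21088981628418), 176.36648559570312) [540.61 153.84  69.  ]
```

View pics/c12.png

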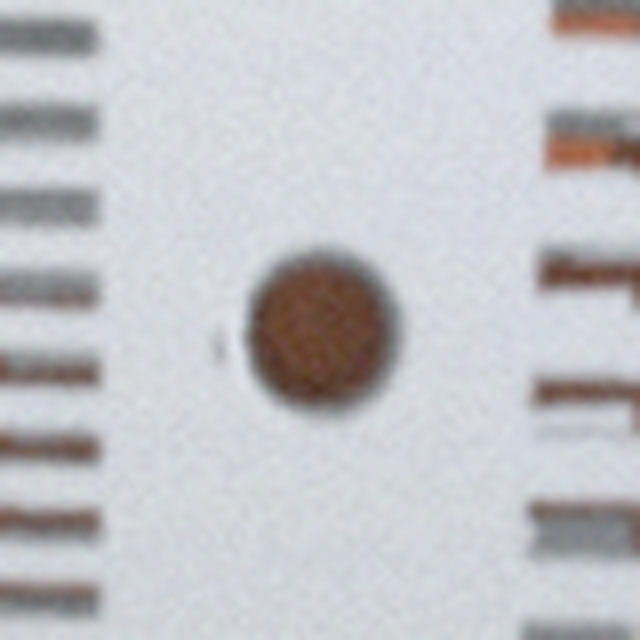

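Run:
```python
from seg import *
from scipy.optimize import least_squares
p,d,c=load('w9')
u0,v0=proj(c,[[540.0,154,69]])[0].round().astype(int)
B=[]
for v in range(v0-4,v0+16):
    for u in range(u0-16,u0+17):
        for dv,du in [(0,1),(0,-1),(-1,0)]:
            a,b=d[v,u],d[v+dv,u+du]
            if 169<a<=186<b<=212: 
                t=(186-a)/(b-a); B.append((u+du*t,v+dv*t))
P=np.array([onz(c,*b,44.5)[:2] for b in B])
r=least_squares(lambda x:np.hypot(*(P-x).T)-5.3,P.mean(0)-[3,0],loss='soft_l1',f_scale=.3);print('bore',r.x,np.abs(r.fun).mean(),len(P))
r=least_squares(lambda x:np.hypot(*(P-x[:2]).T)-x[2],[*(P.mean(0)-[3,0]),5.3],loss='soft_l1',f_scale=.3);print('bore',r.x)
# lower hole edge: bottom comb z 45 seen in lower region etc
print(rot().as_matrix().round(3)[:2,:2])
```

```text
bore [539.10895816 153.64195301] 0.2102147240768868 34
bore [539.75838341 153.76833202   4.78668421]
[[-0.983 -0.186]
 [-0.186  0.983]]
```

Request:
arm_command(targets=[[[0,0,0],[0,0,-0.05],0],[[0,0,0],[0.01,-0.02,-0.09],0],[[0,0,0],[0.03,-0.065,-0.108],0],[[0,0,0],[0.05,-0.11,-0.108],0],[[0,0,0],[0.068,-0.155,-0.108],0],[[0,0,0],[0.086,-0.2,-0.108],0],[[0,0,0],[0.1,-0.245,-0.108],0],[[0,0,0],[0.107,-0.29,-0.108],0]])

```text
t: 12.85
eef_pos: [566.5, -138.5, 161.8]
tcp_rot: [-3.141, 0.002, -2.955]
ft_force: [1.0, 0.8, 0.5]
opening: 1.005
```

Request:
arm_command(targets=[[[0,0,0],[0,0,0],0],[[0,0,0],[0,0,0],0]])

```text
t: 13.05
eef_pos: [567.2, -137.5, 161.0]
tcp_rot: [-3.141, 0.002, -2.956]
ft_force: [0.6, 1.1, -0.1]
opening: 1.005
```

Run:
```python
from seg import *
st(); p,d,c=snap('wrist','w10')
```

```text
t 13.05 p [ 567.22 -137.5   161.01] r [-3.1410e+00  1.6000e-03 -2.9565e+00] F [ 0.58  1.08 -0.05] M [0.013 0.049 0.024] op 1.005 q [-0.35  0.49  1.72  0.    0.92 -2.11]
```

View pics/w10.png

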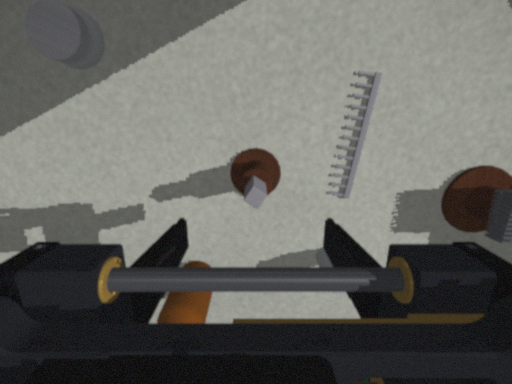

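Run:
```python
from seg import *
p,d,c=load('w10')
cv2.imwrite('pics/c13.png',cv2.resize(p[140:220,220:290],None,fx=8,fy=8,interpolation=cv2.INTER_CUBIC))
```

```text
(no output)
```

View pics/c13.png

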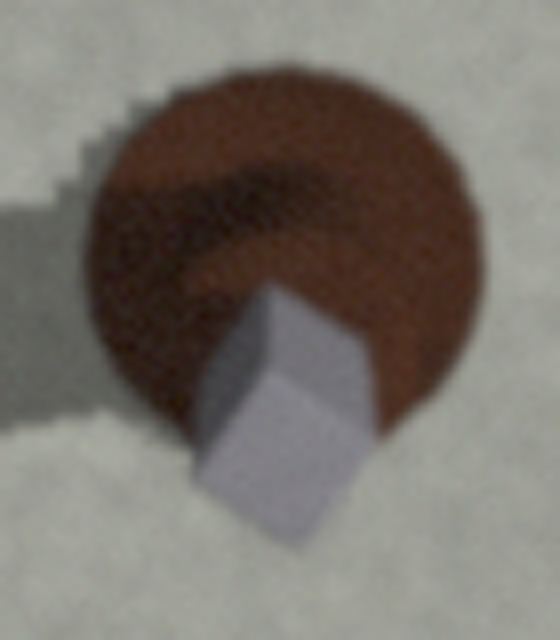

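Run:
```python
from seg import *
p,d,c=load('w10')
f=lambda x,y:(220+(x-3.5)/8,140+(y-3.5)/8)
C=np.array([onz(c,*f(*q),104) for q in [(275,372),(376,437),(295,547),(194,479)]])
print(C.round(1),C.mean(0).round(2))
for i in range(4):
    v=C[(i+1)%4]-C[i]; print(np.arctan2(v[1],v[0]).round(3),np.hypot(*v[:2]).round(1))
L=onz(c,*f(85,265),8);Rr=onz(c,*f(487,265),8);T=onz(c,*f(288,65),8);print('foot',L.round(1),Rr.round(1),T.round(1))
B=[onz(c,*f(*q),60) for q in [(271,283),(368,352),(198,405)]];print(np.round(B,1))
```

```text
[[ 549.4 -141.7  104. ]
 [ 554.7 -129.2  104. ]
 [ 569.2 -135.7  104. ]
 [ 563.3 -148.3  104. ]] [ 559.12 -138.73  104.  ]
1.166 13.5
-0.421 15.9
-2.007 13.9
2.694 15.4
foot [ 563.8 -169.5    8. ] [ 552.4 -108.2    8. ] [ 527.8 -144.2    8. ]
[[ 549.5 -142.4   60. ]
 [ 556.3 -128.2   60. ]
 [ 567.6 -148.9   60. ]]
```

Request:
arm_command(targets=[[[0,0,0.14],[0.004,0,0],0],[[0,0,0.28],[0.008,0,0],0],[[0,0,0.42],[0.008,0,0],0],[[0,0,0.56],[0.008,0,0],0],[[0,0,0.613],[0.008,0,0.02],0],[[0,0,0.613],[0.008,0,0.035],0],[[0,0,0.613],[0.008,0,0.035],0],[[0,0,0.613],[0.008,0,0.035],0]])

```text
t: 13.9
eef_pos: [559.9, -137.2, 125.3]
tcp_rot: [3.141, 0.0, 2.718]
ft_force: [0.2, 1.4, 0.1]
opening: 0.998
```

Run:
```python
from seg import *
st(); print(rot().inv().apply(np.array([559.3,-139.0,66])-env.state()['eef_pos']))
p,d,c=snap('wrist','w11')
cv2.imwrite('pics/c14.png',cv2.resize(p[140:270,180:330],None,fx=4,fy=4,interpolation=cv2.INTER_CUBIC))
```

```text
t 13.9 p [ 559.86 -137.17  125.3 ] r [3.1414e+00 2.0000e-04 2.7175e+00] F [0.21 1.39 0.1 ] M [-0.031  0.022 -0.006] op 0.998 q [-0.35  0.53  1.77  0.    0.84 -1.5 ]
[-0.23174073 -1.90589018 59.30238984]
```

View pics/c14.png

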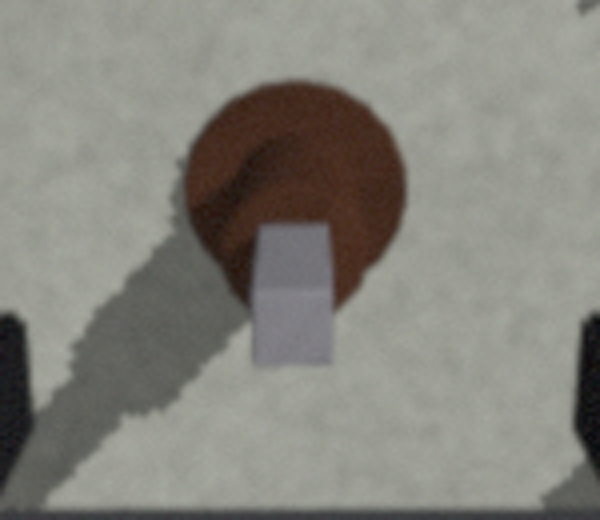

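Request:
arm_command(targets=[[[0,0,0],[-0.0002,-0.0019,0.01],0],[[0,0,0],[-0.0002,-0.0019,0.03],0],[[0,0,0],[-0.0002,-0.0019,0.05],0],[[0,0,0],[-0.0002,-0.0019,0.059],0],[[0,0,0],[-0.0002,-0.0019,0.059],60],[[0,0,0],[-0.0002,-0.0019,0.059],150],[[0,0,0],[-0.0002,-0.0019,0.059],190],[[0,0,0],[-0.0002,-0.0019,0.059],200]])

```text
t: 14.75
eef_pos: [559.4, -140.2, 66.4]
tcp_rot: [3.141, 0.001, 2.716]
ft_force: [-0.2, 0.2, 0.9]
opening: 0.723
```

```bash
python3 -c "
from h import *
st()"
```

```text
t 14.75 p [ 559.41 -140.16   66.37] r [3.1414e+00 1.3000e-03 2.7158e+00] F [-0.22  0.17  0.91] M [ 0.009  0.005 -0.054] op 0.723 q [-0.36  0.61  1.82  0.    0.71 -1.51]
```

Request:
arm_command(targets=[[[0,0,0],[0,0,0],200],[[0,0,0],[0,0,0],210],[[0,0,0],[0,0,0],225],[[0,0,0],[0,0,0],240],[[0,0,0],[0,0,0],255],[[0,0,0],[0,0,0],255]])

```text
t: 15.35
eef_pos: [559.1, -140.0, 65.6]
tcp_rot: [3.142, -0.0, 2.716]
ft_force: [-0.7, 0.2, -0.1]
opening: 0.214
```

```bash
python3 -c "
from h import *
st()"
```

```text
t 15.35 p [ 559.07 -140.05   65.58] r [ 3.1415 -0.      2.7158] F [-0.66  0.19 -0.08] M [ 0.058 -0.024 -0.016] op 0.214 q [-0.36  0.61  1.82  0.    0.71 -1.51]
```

Request:
arm_command(targets=[[[0,0,0],[0,0,0],255],[[0,0,0],[0,0,0],255],[[0,0,0],[0,0,0],255],[[0,0,0],[0,0,0],255]])

```text
t: 15.75
eef_pos: [559.1, -140.0, 65.6]
tcp_rot: [3.141, -0.0, 2.716]
ft_force: [0.3, 0.4, -0.5]
opening: 0.168
```

```bash
python3 -c "
from h import *
st()"
```

```text
t 15.75 p [ 559.09 -140.04   65.59] r [ 3.1415 -0.      2.7158] F [ 0.27  0.43 -0.48] M [ 0.036 -0.051 -0.008] op 0.168 q [-0.36  0.61  1.82  0.    0.71 -1.51]
```

Request:
arm_command(targets=[[[0,0,0],[0,0,-0.01],255],[[0,0,0],[0,0,-0.035],255],[[0,0,0],[0,0,-0.07],255],[[0,0,0],[0,0,-0.1],255],[[0,0,0],[0,0,-0.1],255],[[0,0,0],[0,0,-0.1],255]])

```text
t: 16.35
eef_pos: [559.0, -140.0, 166.3]
tcp_rot: [3.141, 0.001, 2.716]
ft_force: [-0.4, -0.2, -0.9]
opening: 0.167
```

Run:
```python
from seg import *
st(); p,d,c=snap('wrist','w12')
p,d,c=snap('scene','s12')
cv2.imwrite('pics/c15.png',cv2.resize(p[100:260,120:300],None,fx=4,fy=3.7,interpolation=cv2.INTER_CUBIC))
```

```text
t 16.35 p [ 559.01 -140.02  166.26] r [3.1414e+00 1.2000e-03 2.7158e+00] F [-0.35 -0.2  -0.88] M [-0.057 -0.034 -0.05 ] op 0.167 q [-0.36  0.48  1.74  0.    0.93 -1.51]
```

View pics/w12.png

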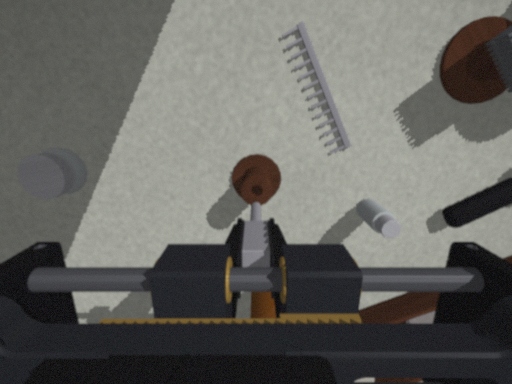

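View pics/c15.png

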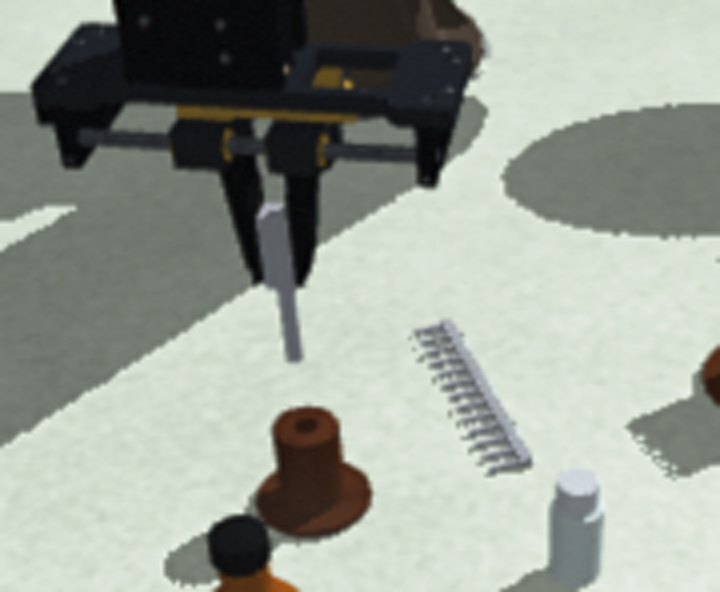

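Run:
```python
from seg import *
s=env.state()['eef_pos']; 
p,d,c=load('s12')
for z in (-57.6,-5.6,38.4): 
    q=proj(c,[s+[0,0,z]])[0]; print('scene',z,q.round(1),((q-[120,100])*[4,3.7]).round(0))
cv2.imwrite('pics/c16.png',cv2.resize(p[145:205,170:220],None,fx=10,fy=10,interpolation=cv2.INTER_CUBIC))
p,d,c=load('w12')
for z in (-57.6,-5.6,38.4): 
    q=proj(c,[s+[0,0,z]])[0]; print('wrist',z,q.round(1),((q-[220,180])*8).round(0))
cv2.imwrite('pics/c17.png',cv2.resize(p[180:255,220:295],None,fx=8,fy=8,interpolation=cv2.INTER_CUBIC))
```

```text
scene -57.6 [194.5 196.2] [298. 356.]
scene -5.6 [192.  175.3] [288. 279.]
scene 38.4 [189.7 156.2] [279. 208.]
wrist -57.6 [254.9 204.7] [279. 198.]
wrist -5.6 [254.8 228.5] [278. 388.]
wrist 38.4 [254.6 260.9] [277. 647.]
```

View pics/c16.png

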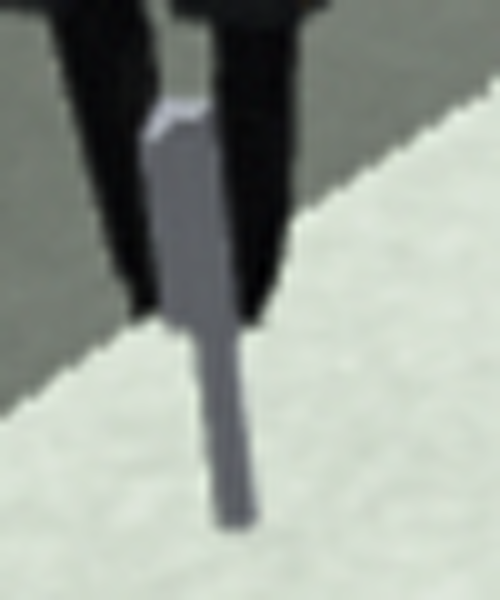

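View pics/c17.png

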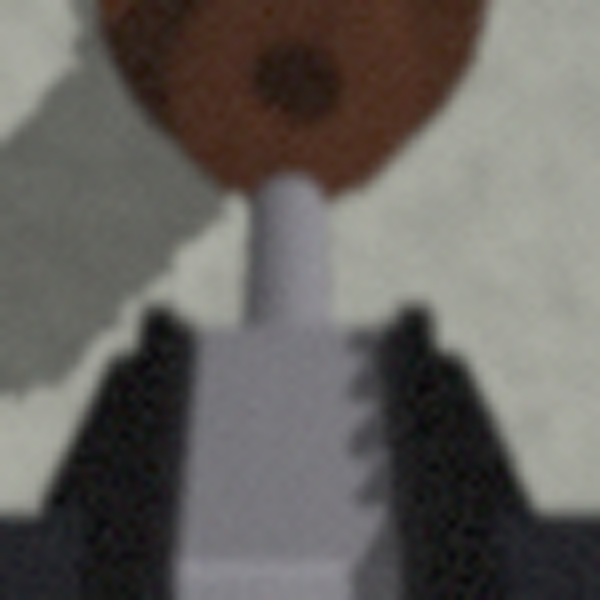

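Run:
```python
from seg import *
s=env.state()['eef_pos']; r=rot().as_matrix(); p,d,c=load('w12')
for n,o in [('front bottom edge',(8,0,5.6)),('front top',(8,0,-38.4)),('tip front',(3.8,0,57.6)),('tip back',(-3.8,0,57.6)),('tip far bevel',(4.5,0,56.1)),('tipL',(0,-3.8,57.6)),('tipR',(0,3.8,57.6)),('gL',(8,-8,5.6)),('gR',(8,8,5.6))]:
    q=proj(c,[s+r@np.array(o)])[0]; print(n,((q-[220,180])*8+3.5).round(0))
q0=proj(c,[s+r@np.array([8,0,5.6])])[0];q1=proj(c,[s+r@np.array([9,0,5.6])])[0];print((q1-q0)*8)
print(onz(c,220+(297-3.5)/8,180+(82-3.5)/8,60))
```

```text
front bottom edge [282. 309.]
front top [280. 550.]
tip front [282. 169.]
tip back [282. 232.]
tip far bevel [282. 167.]
tipL [249. 200.]
tipR [316. 200.]
gL [192. 309.]
gR [371. 309.]
[ -0.01640993 -10.41156156]
[ 558.89838469 -137.91194951   60.        ]
```

Run:
```python
from seg import *
s=env.state()['eef_pos']; r=rot().as_matrix(); p,d,c=load('w12')
def tool(u,v):
    o,k=ray(c,u,v); return r.T@(o+k*d[v,u]-s)
for v in range(200,262,3):
    P=[tool(u,v) for u in range(253,260,1) if d[v,u]>0]
    print(v,np.median(P,0).round(2), d[v,250:262].round(0).astype(int))
```

```text
200 [-11.17   1.17 104.51] [291 291 292 290 291 291 291 291 290 291 290 292]
203 [ 4.08  1.01 50.27] [291 292 237 234 235 234 234 234 236 236 291 291]
206 [ 4.23  0.99 42.  ] [355 232 231 227 227 226 226 226 227 230 232 357]
209 [ 4.1   0.97 35.03] [357 224 221 220 219 218 220 220 220 223 225 358]
212 [ 4.19  0.95 27.89] [360 218 215 213 213 212 213 213 213 214 219 359]
215 [ 4.31  0.93 21.09] [361 211 207 206 206 206 206 207 207 208 211 361]
218 [ 4.01  0.92 15.72] [208 205 203 200 201 200 201 203 202 202 205 209]
221 [7.86 0.88 0.79] [185 185 186 186 186 185 186 186 185 186 185 185]
224 [ 7.91  0.86 -4.54] [181 182 181 182 181 181 181 179 181 180 181 180]
227 [ 8.05  0.85 -9.77] [177 175 177 176 175 175 176 177 176 176 176 176]
230 [  8.05   0.83 -14.46] [171 171 172 172 171 171 171 172 172 171 172 171]
233 [  8.18   0.82 -19.19] [168 167 168 167 167 167 167 167 167 166 167 166]
236 [  7.95   0.81 -22.93] [162 163 164 163 162 163 164 163 163 163 162 163]
239 [  8.01   0.8  -27.07] [160 158 160 159 159 159 159 160 160 159 159 158]
242 [  8.07   0.79 -31.04] [155 156 155 156 155 155 156 155 155 156 156 156]
245 [  7.97   0.78 -34.52] [153 152 152 152 152 151 152 153 152 153 153 153]
248 [  7.94   0.77 -37.98] [148 149 149 148 148 149 149 149 149 149 149 149]
251 [  7.1    0.76 -39.83] [148 146 147 147 147 147 147 148 148 147 147 147]
254 [  5.16   0.76 -39.69] [148 148 148 147 148 148 148 147 148 148 148 148]
257 [  3.41   0.76 -39.9 ] [147 148 147 148 148 148 148 148 148 149 148 148]
260 [  1.9    0.76 -40.54] [148 149 149 149 148 149 148 148 148 150 149 148]
```

Request:
arm_command(targets=[[[0,0,0],[0.015,0.03,0],255],[[0,0,0],[0.037,0.07,0],255],[[0,0,0],[0.058,0.11,0],255],[[0,0,0],[0.08,0.15,0],255],[[0,0,0],[0.101,0.19,0],255],[[0,0,0],[0.12,0.225,0],255],[[0,0,0],[0.132,0.248,0],255],[[0,0,0],[0.138,0.259,0],255]])

```text
t: 17.25
eef_pos: [539.6, 154.8, 164.5]
tcp_rot: [-3.141, -0.002, 2.718]
ft_force: [0.2, -0.9, -2.3]
opening: 0.167
```

Request:
arm_command(targets=[[[0,0,0],[0,0,0],255],[[0,0,0],[0,0,0],255],[[0,0,0],[0,0,0],255],[[0,0,0],[0,0,0],255]])

```text
t: 17.65
eef_pos: [540.6, 151.7, 165.6]
tcp_rot: [-3.142, -0.0, 2.714]
ft_force: [-0.6, -0.3, -1.3]
opening: 0.166
```

Run:
```python
from seg import *
st(); print(rot().inv().apply(np.array([540.4,153.3,66])-env.state()['eef_pos']))
p,d,c=snap('wrist','w13')
cv2.imwrite('pics/c18.png',cv2.resize(p[140:270,180:330],None,fx=4,fy=4,interpolation=cv2.INTER_CUBIC))
```

```text
t 17.65 p [540.56 151.68 165.59] r [-3.1415e+00 -1.0000e-04  2.7142e+00] F [-0.65 -0.29 -1.34] M [-0.025  0.053  0.051] op 0.166 q [ 0.16  0.46  1.77  0.    0.91 -0.99]
[ 0.80589589  1.41204137 99.5919904 ]
```

View pics/c18.png

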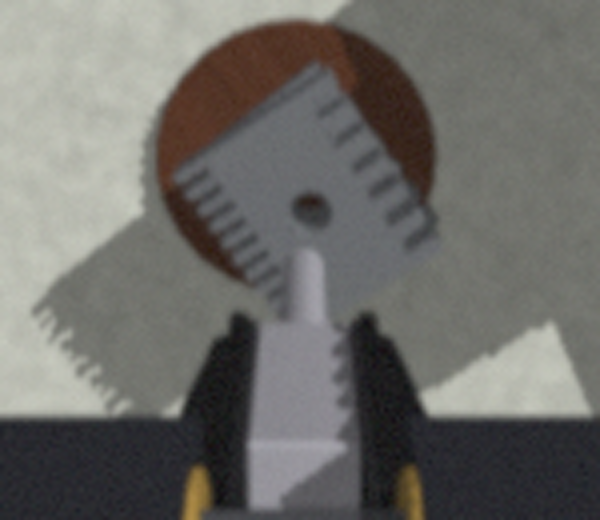

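Request:
arm_command(targets=[[[0,0,0],[0.0008,0.0014,0.015],255],[[0,0,0],[0.0008,0.0014,0.03],255],[[0,0,0],[0.0008,0.0014,0.03],255],[[0,0,0],[0.0008,0.0014,0.03],255],[[0,0,0],[0.0008,0.0014,0.03],255]])

```text
t: 18.2
eef_pos: [540.6, 154.3, 136.4]
tcp_rot: [3.141, 0.001, 2.716]
ft_force: [0.0, 1.0, 0.0]
opening: 0.167
```

Run:
```python
from seg import *
st(); print(rot().inv().apply(np.array([540.4,153.3,66])-env.state()['eef_pos']))
p,d,c=snap('wrist','w14')
cv2.imwrite('pics/c19.png',cv2.resize(p[160:260,190:320],None,fx=5,fy=5,interpolation=cv2.INTER_CUBIC))
st()
```

```text
t 18.2 p [540.6  154.26 136.37] r [3.1410e+00 8.0000e-04 2.7155e+00] F [0.01 0.96 0.02] M [-0.003  0.032  0.002] op 0.167 q [ 0.16  0.5   1.8   0.    0.84 -0.98]
[-0.15460486 -1.00440179 70.37290475]
t 18.25 p [540.58 154.34 136.39] r [3.1409e+00 9.0000e-04 2.7156e+00] F [ 0.91  0.05 -0.59] M [-0.016 -0.022 -0.005] op 0.166 q [ 0.16  0.5   1.8   0.    0.84 -0.98]
```

View pics/c19.png

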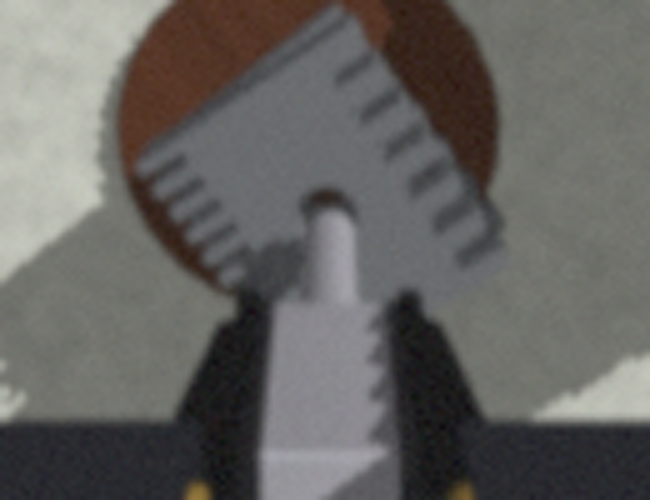

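Run:
```python
from seg import *
p,d,c=load('w14'); s=np.array([540.58,154.3,136.38]); r=R.from_euler('xyz',[3.141,.0008,2.7155]).as_matrix()
for x in (302,355,328): 
    q=onz(c,190+(x-2)/5,160+(208-2)/5,69); print(x,(r.T@(q-s)).round(2))
q=onz(c,190+(328-2)/5,160+(190-2)/5,69);print('hole top edge',q.round(2),(r.T@(q-s)).round(2))
# shank cross-profile
for v in (204,207,210,213,216):
    row=d[v]; us=[u for u in range(240,272) if 150<row[u]<0.5*(row[255]+ 2000) and abs(row[u]-row[255])<8]
    o,k=ray(c,(us[0]+us[-1])/2,v); P=r.T@(o+k*row[255]-s); print(v,us[0],us[-1],P.round(2), d[v,246:266].round(0).astype(int))
```

```text
302 [ 1.11 -4.64 67.38]
355 [ 1.1   5.33 67.38]
328 [ 1.11  0.25 67.38]
hole top edge [536.51 156.48  69.  ] [ 4.66  0.26 67.38]
204 251 260 [ 4.76  0.52 48.77] [251 251 251 252 257 239 234 233 232 232 231 232 233 235 238 251 252 250
 251 251]
207 251 260 [ 4.92  0.51 40.61] [252 251 252 252 252 230 226 226 224 224 223 224 225 227 231 252 252 252
 252 252]
210 251 260 [ 4.72  0.51 33.94] [251 253 254 252 254 222 221 219 217 217 217 217 218 220 224 254 253 252
 253 254]
213 251 260 [ 4.79  0.5  26.94] [254 253 254 252 254 216 214 211 211 211 209 210 212 214 215 254 254 253
 255 254]
216 251 260 [ 5.41  0.5  18.98] [254 256 256 253 215 209 206 204 204 203 204 204 205 207 210 214 255 254
 255 256]
```

Request:
arm_command(targets=[[[0,0,0],[-0.0003,-0.0008,0.003],255],[[0,0,0],[-0.0003,-0.0008,0.003],255],[[0,0,0],[-0.0003,-0.0008,0.003],255]])

```text
t: 18.55
eef_pos: [540.1, 153.6, 132.7]
tcp_rot: [3.141, 0.0, 2.716]
ft_force: [0.6, -0.4, -0.9]
opening: 0.167
```

Run:
```python
from seg import *
st(); print(rot().inv().apply(np.array([540.5,153.5,66])-env.state()['eef_pos']))
```

```text
t 18.55 p [540.14 153.57 132.7 ] r [3.1415 0.     2.7158] F [ 0.62 -0.43 -0.88] M [-0.015 -0.001  0.008] op 0.167 q [ 0.16  0.5   1.8   0.    0.84 -0.99]
[-0.35285825  0.07935722 66.70369619]
```

Request:
arm_command(targets=[[[0,0,0],[-0.0003,0,0.002],255],[[0,0,0],[-0.0003,0,0.004],255],[[0,0,0],[-0.0003,0,0.006],255],[[0,0,0],[-0.0003,0,0.008],255],[[0,0,0],[-0.0003,0,0.01],255],[[0,0,0],[-0.0003,0,0.01],255]])

```text
t: 19.15
eef_pos: [540.3, 153.4, 122.3]
tcp_rot: [-3.141, -0.0, 2.716]
ft_force: [0.3, -0.3, -0.5]
opening: 0.169
```

Run:
```python
from seg import *
st(); print(rot().inv().apply(np.array([540.5,153.5,66])-env.state()['eef_pos']))
```

```text
t 19.15 p [540.28 153.45 122.29] r [-3.1414e+00 -5.0000e-04  2.7158e+00] F [ 0.33 -0.31 -0.49] M [-0.025  0.043  0.015] op 0.169 q [ 0.16  0.51  1.81  0.    0.81 -0.99]
[-0.2037144   0.14971764 56.28862275]
```

Request:
arm_command(targets=[[[0,0,0],[0,0,0.002],255],[[0,0,0],[0,0,0.004],255],[[0,0,0],[0,0,0.006],255],[[0,0,0],[0,0,0.008],255],[[0,0,0],[0,0,0.009],255],[[0,0,0],[0,0,0.009],255]])

```text
t: 19.75
eef_pos: [540.4, 153.4, 113.5]
tcp_rot: [-3.142, -0.0, 2.716]
ft_force: [0.2, -0.4, -0.1]
opening: 0.167
```

Run:
```python
from seg import *
st()
```

```text
t 19.75 p [540.38 153.45 113.46] r [-3.1415e+00 -2.0000e-04  2.7158e+00] F [ 0.18 -0.44 -0.13] M [-0.063 -0.013 -0.021] op 0.167 q [ 0.16  0.53  1.82  0.    0.79 -0.99]
```

Request:
arm_command(targets=[[[0,0,0],[0,0,0.002],255],[[0,0,0],[0,0,0.004],255],[[0,0,0],[0,0,0.006],255],[[0,0,0],[0,0,0.007],255],[[0,0,0],[0,0,0.007],255]])

```text
t: 20.25
eef_pos: [540.4, 153.4, 106.4]
tcp_rot: [-3.141, -0.0, 2.716]
ft_force: [0.4, -0.3, -0.2]
opening: 0.17
```

Run:
```python
from seg import *
st()
```

```text
t 20.25 p [540.36 153.42 106.43] r [-3.1415e+00 -3.0000e-04  2.7158e+00] F [ 0.38 -0.28 -0.23] M [ 0.008 -0.034  0.008] op 0.17 q [ 0.16  0.54  1.83  0.    0.78 -0.99]
```

Through all three heads with no load; now I cross the bore mouth gently, 1 mm per row.

Request:
arm_command(targets=[[[0,0,0],[0,0,0.001],255],[[0,0,0],[0,0,0.002],255],[[0,0,0],[0,0,0.003],255],[[0,0,0],[0,0,0.003],255]])

```text
t: 20.65
eef_pos: [540.4, 153.4, 103.5]
tcp_rot: [-3.142, -0.0, 2.716]
ft_force: [0.1, -1.1, -1.1]
opening: 0.167
```

Request:
arm_command(targets=[[[0,0,0],[0,0,0.001],255],[[0,0,0],[0,0,0.0015],255],[[0,0,0],[0,0,0.0015],255]])

```text
t: 20.95
eef_pos: [540.4, 153.5, 102.1]
tcp_rot: [3.142, -0.0, 2.716]
ft_force: [-0.1, 0.1, 0.1]
opening: 0.171
```

Request:
arm_command(targets=[[[0,0,0],[0,0,0.001],255],[[0,0,0],[0,0,0.0015],255],[[0,0,0],[0,0,0.0015],255]])

```text
t: 21.25
eef_pos: [540.4, 153.4, 100.5]
tcp_rot: [3.142, -0.0, 2.716]
ft_force: [-0.5, 0.3, -1.0]
opening: 0.167
```

Request:
arm_command(targets=[[[0,0,0],[0,0,0.001],255],[[0,0,0],[0,0,0.002],255],[[0,0,0],[0,0,0.002],255]])

```text
t: 21.55
eef_pos: [540.4, 153.4, 98.5]
tcp_rot: [-3.142, -0.0, 2.716]
ft_force: [-0.5, -0.0, -0.8]
opening: 0.166
```

Request:
arm_command(targets=[[[0,0,0],[0,0,0.001],255],[[0,0,0],[0,0,0.002],255],[[0,0,0],[0,0,0.002],255]])

```text
t: 21.85
eef_pos: [540.4, 153.4, 96.5]
tcp_rot: [3.142, -0.0, 2.716]
ft_force: [-0.2, -0.7, -1.3]
opening: 0.171
```

Request:
arm_command(targets=[[[0,0,0],[0,0,0.001],255],[[0,0,0],[0,0,0.002],255],[[0,0,0],[0,0,0.002],255]])

```text
t: 22.15
eef_pos: [540.4, 153.4, 94.5]
tcp_rot: [-3.142, -0.0, 2.716]
ft_force: [-0.7, -0.3, -1.1]
opening: 0.168
```

Request:
arm_command(targets=[[[0,0,0],[0,0,0.002],255],[[0,0,0],[0,0,0.004],255],[[0,0,0],[0,0,0.006],255],[[0,0,0],[0,0,0.008],255],[[0,0,0],[0,0,0.008],255]])

```text
t: 22.65
eef_pos: [540.3, 153.4, 86.3]
tcp_rot: [-3.141, -0.0, 2.716]
ft_force: [0.4, -0.2, -0.8]
opening: 0.17
```

Request:
arm_command(targets=[[[0,0,0],[0,0,0.002],255],[[0,0,0],[0,0,0.004],255],[[0,0,0],[0,0,0.006],255],[[0,0,0],[0,0,0.008],255],[[0,0,0],[0,0,0.008],255]])

```text
t: 23.15
eef_pos: [540.3, 153.4, 78.3]
tcp_rot: [-3.141, -0.0, 2.716]
ft_force: [-0.3, 0.6, -0.8]
opening: 0.168
```

Run:
```python
from seg import *
st(); p,d,c=snap('scene','s15')
cv2.imwrite('pics/c20.png',cv2.resize(p[110:230,260:380],None,fx=5,fy=5,interpolation=cv2.INTER_CUBIC))
```

```text
t 23.15 p [540.32 153.44  78.34] r [-3.1415e+00 -4.0000e-04  2.7158e+00] F [-0.3   0.6  -0.84] M [ 0.01  -0.021  0.003] op 0.168 q [ 0.16  0.58  1.85  0.    0.72 -0.99]
```

View pics/c20.png

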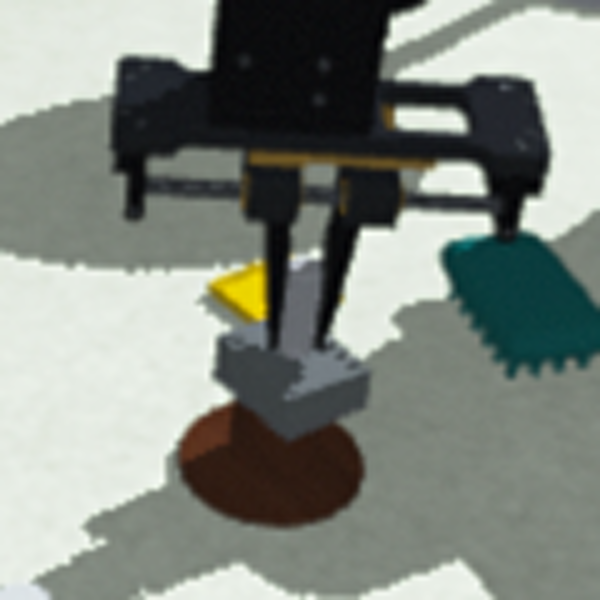

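Nearly home. The last few mm go in 0.5 mm steps, watching the force.

Request:
arm_command(targets=[[[0,0,0],[0,0,0.001],255],[[0,0,0],[0,0,0.002],255],[[0,0,0],[0,0,0.002],255]])

```text
t: 23.5
eef_pos: [540.4, 153.4, 76.5]
tcp_rot: [-3.142, -0.0, 2.716]
ft_force: [0.9, 0.4, -0.3]
opening: 0.167
```

Request:
arm_command(targets=[[[0,0,0],[0,0,0.0005],255],[[0,0,0],[0,0,0.001],255],[[0,0,0],[0,0,0.001],255]])

```text
t: 23.8
eef_pos: [540.4, 153.4, 75.6]
tcp_rot: [3.142, 0.0, 2.716]
ft_force: [0.4, -0.5, -0.3]
opening: 0.168
```

Request:
arm_command(targets=[[[0,0,0],[0,0,0.0005],255],[[0,0,0],[0,0,0.0005],255]])

```text
t: 24.0
eef_pos: [540.4, 153.5, 75.1]
tcp_rot: [3.142, -0.0, 2.716]
ft_force: [0.9, -0.3, -0.7]
opening: 0.168
```

Request:
arm_command(targets=[[[0,0,0],[0,0,0.0005],255],[[0,0,0],[0,0,0.0005],255]])

```text
t: 24.2
eef_pos: [540.4, 153.5, 74.6]
tcp_rot: [3.142, -0.0, 2.716]
ft_force: [-0.3, 1.0, -0.8]
opening: 0.168
```

Request:
arm_command(targets=[[[0,0,0],[0,0,0.0004],255],[[0,0,0],[0,0,0.0004],255]])

```text
t: 24.4
eef_pos: [540.5, 153.5, 74.6]
tcp_rot: [3.141, 0.0, 2.716]
ft_force: [-1.4, -0.8, 4.7]
opening: 0.165
```

Request:
arm_command(targets=[[[0,0,0],[0,0,0.0003],255],[[0,0,0],[0,0,0.0003],255]])

```text
t: 24.6
eef_pos: [540.5, 153.5, 74.5]
tcp_rot: [3.141, 0.0, 2.716]
ft_force: [-1.6, -1.2, 7.6]
opening: 0.166
```

Request:
arm_command(targets=[[[0,0,0],[0,0,-0.0004],230],[[0,0,0],[0,0,-0.0004],200],[[0,0,0],[0,0,-0.0004],120],[[0,0,0],[0,0,-0.0004],100],[[0,0,0],[0,0,-0.0004],80],[[0,0,0],[0,0,-0.0004],80],[[0,0,0],[0,0,-0.0004],80]])

```text
t: 25.3
eef_pos: [540.4, 153.5, 74.3]
tcp_rot: [3.142, -0.0, 2.716]
ft_force: [0.2, 0.2, 0.6]
opening: 0.581
```

Run:
```python
from seg import *
st(); p,d,c=snap('wrist','w16')
```

```text
t 25.3 p [540.43 153.46  74.29] r [ 3.1415 -0.      2.7158] F [0.15 0.22 0.64] M [ 0.02   0.051 -0.015] op 0.581 q [ 0.16  0.58  1.85  0.    0.71 -0.99]
```

View pics/w16.png

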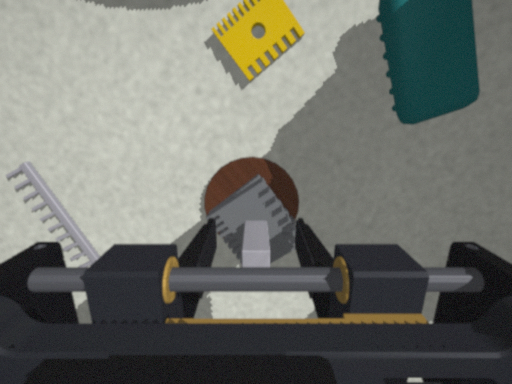

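Released: the pin stands clear between the open fingers. I retreat straight up, then back for a check.

Request:
arm_command(targets=[[[0,0,0],[0,0,-0.015],80],[[0,0,0],[0,0,-0.045],80],[[0,0,0],[0,0,-0.085],80],[[0,0,0],[-0.02,0,-0.11],80],[[0,0,0],[-0.05,0,-0.11],80],[[0,0,0],[-0.07,0,-0.11],80],[[0,0,0],[-0.07,0,-0.11],80],[[0,0,0],[-0.07,0,-0.11],80]])

```text
t: 26.15
eef_pos: [603.6, 124.5, 183.9]
tcp_rot: [-3.141, -0.001, 2.715]
ft_force: [-1.0, -0.6, -0.1]
opening: 0.684
```

Run:
```python
from seg import *
st(); p,d,c=snap('wrist','w17')
a=cv2.resize(p[40:200,180:340],None,fx=3,fy=3,interpolation=cv2.INTER_CUBIC)
c1=c; 
q=proj(c,[[540.4,153.5,113]])[0].round().astype(int)
o,k=ray(c,*q); print('top of grip z', (o+k*np.median(d[q[1]-2:q[1]+3,q[0]-2:q[0]+3])).round(1), 'comb/desk check',end=' ')
for dx in (-18,18):
    w=proj(c,[[540.4+dx,153.5,69]])[0].round().astype(int); o,k=ray(c,*w); print((o+k*np.median(d[w[1]-1:w[1]+2,w[0]-1:w[0]+2])).round(1))
p,d,c=snap('scene','s17'); cv2.imwrite('pics/s17v.png',p)
b=cv2.resize(p[120:220,270:370],None,fx=4.8,fy=4.8,interpolation=cv2.INTER_CUBIC)
cv2.imwrite('pics/c21.png',cv2.resize(np.hstack([a,b]),(800,400)))
p,d,c=snap('top','t17')
# bystander comparison in top view
a=cv2.imread('pics/top0.png'); print('done')
```

```text
t 26.15 p [603.6  124.52 183.87] r [-3.1412e+00 -1.0000e-03  2.7153e+00] F [-1.02 -0.59 -0.11] M [-0.022 -0.002 -0.028] op 0.684 q [ 0.1   0.51  1.62  0.    1.02 -1.05]
top of grip z [540.1 153.5 113. ] comb/desk check [522.7 153.5  69.2]
[558.  153.4  68.5]
done
```

View pics/c21.png

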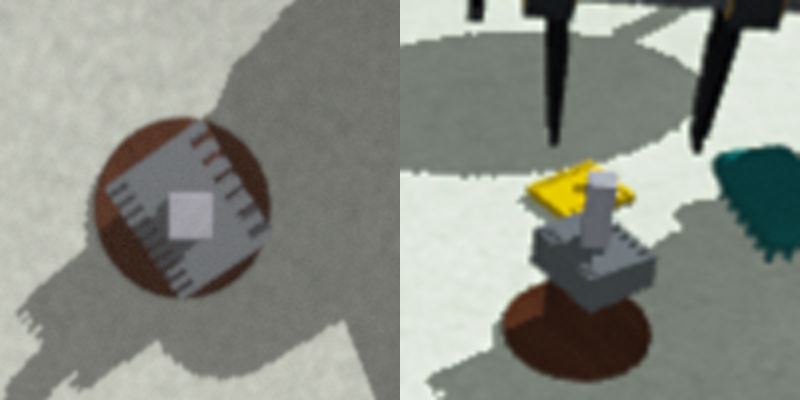

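View pics/s17v.png

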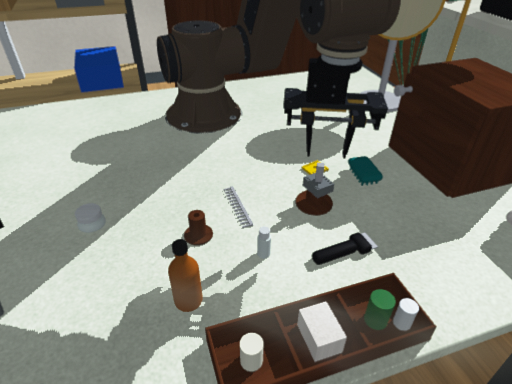

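The grip's top reads z = 113 mm and the top comb 69 mm, so the pin is fully home. The bystanders are at the same pixels as at the start: steel comb (238,206), vial (264,242), brush (366,170), deshedder (340,248), spray (185,280), jar (90,218). The yellow comb is untouched.

Run:
```python
from seg import *
st(); print(env.job_done())
```

```text
t 26.3 p [603.37 124.96 184.27] r [-3.1414e+00 -6.0000e-04  2.7163e+00] F [ 0.29 -0.21  0.3 ] M [-0.018 -0.011  0.059] op 0.684 q [ 0.1   0.51  1.62  0.    1.02 -1.05]
the job is handed in; nothing more can be done
None
```

The three comb heads are locked. The pin runs down through all of them into the off-centre bore, fully home and released, and the job was handed in at 26.3 s.

**Combs:** I squared the stack by squeezing it first along its length, then across. The wrist camera's depth picture, looking down through the aligned holes, showed the bore about 4 mm off the post's axis. I moved the stack over it with the gripper.

**Pin:** I did not search for the bore with the pin, because it dropped straight in at the position seen. I lowered it in small steps, and no force above noise (about 2 N) showed until the grip met the top head. The highest reading there was 7.6 N, against the 25 N limit.

**Last checks:**
- The grip's top reads 113 mm and the top comb 69 mm, which is where both should be with the pin fully home.
- The stack is flat on the stand, and the pin stands upright in it.
- The bystanders and the yellow comb look unmoved by eye in the scene picture. I did not compare them numerically.
- The gripper was clear of everything at hand-in.

**Disagreements:**
- The scene and top cameras differed from the wrist camera by 2 to 5 mm, so I relied on the wrist camera.
- One or two lower combs may still be turned slightly from the top one. Their holes were in line all the same.

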